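Load, shift and bolt the tube inspection shuttle

ROBOT

A 6-joint arm with a two-finger parallel gripper is mounted at the origin on the work surface. World frame = base frame: x ahead of the robot, y to its left, z up, the work surface at z = 0. Lengths are in mm, angles in rad, forces in N, time in s.
With the tool pointing down it reaches from about 275 to 725 mm from the base axis. Payload 15.9 kg.
Tool frame: the origin (TCP) lies midway between the tips of the shut fingers; the grasp point (between the pads) lies 19 mm behind it; z points along the fingers, y is the direction in which the jaws open and shut (so a half turn about z gives the same grasp; the last joint's range is limited). The gripper opens to 85 mm and grips with 20 to 120 N. Pads are 22 mm wide; open, the fingers measure 114 mm over their backs; the gripper's body (76 mm by 85 mm) begins 54 mm behind the grasp point. The pads swing forward as they close: fully open they stand 13 mm farther back than shut.
Start: joints at [1.147, 0.213, -0.034, 1.323, 0, 1.571], TCP at [205.606, 455.754, 231.306] pointing down, gripper open.
Joint ranges: [-2.98, 2.98], [-0.74, 1.72], [-1.14, 1.35], [-2.1, 2.04], [-1.57, 1.44], [-3.14, 3.14]. Speed limits (rad/s): [1.89, 1.89, 2.39, 2.57, 3.14, 3.14].

INTERFACE

Orientations are given as a rotation vector (axis times angle).
In Python, from plant import robot gives the robot as it stands.
- The arm moves only by the tool step_arm, never from a script. Its argument "targets" is one flat list of numbers, 7 for each row, row after row: the shift along the tool's x, y, z in m, then the turn, a rotation vector about the tool's x, y, z in degrees, then the opening, from -1 (shut) to 1 (fully open). In form: [dx, dy, dz, wx, wy, wz, claw, dx, dy, dz, wx, wy, wz, claw, ...]. A call has exactly 5 rows; each row shifts and turns the commanded pose from where the row before left it, along the tool's axes as they then stand; what a row does not reach is not made up. A row lasts 1/8 s, in which the tool goes at most 62.5 mm and 10.7 degrees, less where a joint would pass 70% of its speed; a pose out of reach is approached as far as the arm can. A call is refused whole if a number of a shift passes 0.0625 or a number of a turn 10.7, either way. A call with a gripper value outside its range is refused whole. The fingers move at their own pace and stop on an object; "newtons" is the grip in N (left out, the last holds). Time passes only in rows, so rows that do not move let the fingers close, or fill a call up. It gives the time, the measured TCP pose, the force and the opening at its end, in the units of the state.
- robot.state(): the state, without advancing time (a new reading comes with each control period).
- robot.snapshot(name): name is "scene" or "side" or "wrist"; returns a dict with "color" (384x512x3 uint8, red, green, blue), "fov_y" (degrees; the focal length in pixels is half the picture's height over the tangent of half this angle, whatever the lens; pixels are square), "cx", "cy" (the principal point, pixels), "rvec" (rotation vector, rad) and "tvec" (3), from world to camera coordinates, as OpenCV has them. Camera axes: x right, y down, z forward; pixel columns grow to the right and rows downward; lengths in mm; the calibration is good to about 2 mm. A picture is of the moment at which its call begins. There is no depth.
- robot.job_done(): hands the job in, once; it reports no verdict.
The state is a dict: "t": time; "qpos": joint angles; "joint_velocities": joint speeds; "effort": joint torques, N m; "position": TCP position; "ee_rot": TCP orientation; "contact_force": force on the tool from outside, world axes, zero at the start; "torque": the same for the moment, N m; "grip_width": finger opening in mm.
Only numpy, scipy, OpenCV 4.12 (cv2) and the standard library are available. Lean on these libraries where they do the work, as an engineer would, in place of code of your own. Each camera call takes 0.05 s, during which the arm holds its last target. There are 200 camera calls.

TASK

Take the brass setting master out of the blue shuttle tray and stand it on the middle of its round blue pad, and stand every stainless tube stub from the bench upright in a bay of its own in the tray, all while the shuttle is still bolted at the yellow loading end. Then draw the red-knobbed bolt fully back, slide the shuttle fully against the green inspection stop, and slide the bolt fully home in the keeper notch there. Leave the bottle, the tape and the screwdriver where they are.

Things in the scene. Friction and masses are not known exactly. Their poses are not given: they have to be found in the camera images.
- fixture: fixed fixture: aluminium base plate 12 mm thick, 525 mm along its y, 115 mm along its x, with a tongue 60 mm wide towards the robot (-x) under the bolt. Yellow stop block at its -y end = loading end, green one at its +y end = inspection end. Origin: on the bench under the row of bays, at the bolt's y. x is the bolt's line, y the shuttle's; yaw within 0.12 rad of the world's.
- tray_mid (a point): middle of the shuttle tray's floor surface, 36 mm above the bench; axes parallel to the fixture's; travels with the shuttle. Five bays in a row along its y, centres at y = -128, -64, 0, 64, 128 mm and x = 0; each 60 mm (y) by 62 mm (x) inside, with white ribs 12 mm high. Stubs in neighbouring bays leave only 24 mm between their tubes: grip across the row, along x.
- keeper_load (a point): middle of the keeper notch that holds the bolt at the loading end, at the bolt rod's height (46 mm above the bench), moving with the shuttle. The blue keeper bar runs along the tray's robot side, 30 mm thick (x), top 56 mm above the bench; its two notches are 20 mm wide, open at the top, with brass cheeks.
- keeper_insp (a point): middle of the other keeper notch, 120 mm to -y of the first, which comes in line with the bolt when the shuttle is at the inspection stop. Same shape.
- shuttle (a joint): travel of the shuttle tray along the fixture's +y, m: 0 = against the loading stop (start), 0.120 = fully against the green inspection stop. Friction about 4 N and some damping; stays where it is left. The bolt, while in a notch, really blocks it.
- shuttle_grip (a point): grip point on the shuttle's black upright post at its -y end: 20 mm diameter, standing from the tray floor level (36 mm above the bench) to 105 mm; the point is on the post's axis 88 mm above the bench.
- bolt (a joint): travel of the barrel bolt along the fixture's +x (away from the robot), m: 0 = fully drawn back, its tip 16 mm clear of the keeper bar; the tip reaches the bar at 0.016; 0.042 = fully home, 26 mm deep in the notch. Starts home or within 3 mm of it. Steel rod 14 mm diameter; it strikes the bar if no notch is in line. Friction about 4 N and some damping; stays where it is left.
- bolt_grip (a point): grip point on the bolt's upright red knob: 18 mm diameter, from 50 to 105 mm above the bench; the point is on its axis 88 mm above the bench. The bolt's two straps, about 40 mm ahead of and behind the middle of the knob's travel, are 60 mm high.
- master: brass setting master, shaped like the stubs: body 38 mm diameter, foot flange 52 mm diameter and 8 mm thick, 75 mm high, 0.25 kg. Starts in one of the tray's bays. Origin: centre of its underside; z up the body.
- pad: round blue rest pad for the master, fixed to the bench, 90 mm diameter, 6 mm thick. Origin: centre of its underside.
- fit1: bright stainless tube stub with a ferrule flange at its foot: tube 38 mm diameter, flange 52 mm diameter and 8 mm thick, 75 mm high overall, dark bore on top, 0.15 to 0.31 kg. Origin: centre of its underside; own z runs up the tube. Starts already standing in a tray bay.
- cleaner: bystander: white bottle with a red cap, 60 mm diameter, 150 mm high, beyond the fixture. Origin: centre of its underside.
- tape: bystander: green roll of tape, 100 mm diameter, 45 mm high, lying flat on the bench beside the fixture. Origin: centre of its underside.
- driver: bystander: screwdriver lying beyond the fixture, roughly along y. Origin: middle of its underside.
- fit2: bright stainless tube stub with a ferrule flange at its foot: tube 38 mm diameter, flange 52 mm diameter and 8 mm thick, 75 mm high overall, dark bore on top, 0.15 to 0.31 kg. Origin: centre of its underside; own z runs up the tube. Starts on the bench, or is absent.
- fit3: bright stainless tube stub with a ferrule flange at its foot: tube 38 mm diameter, flange 52 mm diameter and 8 mm thick, 75 mm high overall, dark bore on top, 0.15 to 0.31 kg. Origin: centre of its underside; own z runs up the tube. Starts on the bench, or is absent.
- fit4: bright stainless tube stub with a ferrule flange at its foot: tube 38 mm diameter, flange 52 mm diameter and 8 mm thick, 75 mm high overall, dark bore on top, 0.15 to 0.31 kg. Origin: centre of its underside; own z runs up the tube. Starts on the bench, or is absent.
- fit5: bright stainless tube stub with a ferrule flange at its foot: tube 38 mm diameter, flange 52 mm diameter and 8 mm thick, 75 mm high overall, dark bore on top, 0.15 to 0.31 kg. Origin: centre of its underside; own z runs up the tube. Starts on the bench, or is absent.
Mind the look-alikes: they are no part of the job. Leave any orange or pink look-alike of the fit2 alone.

How it is judged (in metres and radians):
On the way, in this order (a step that is already met when the one before it is completed fails the run):
1. the master stands on its pad and every stub stands in the tray, with the shuttle still bolted at the loading end (x of fit1 in the frame of tray_mid between -0.012 and 0.012 m and y of fit1 in the frame of tray_mid between -0.14 and 0.14 m and z of fit1 in the frame of tray_mid between -0.006 and 0.006 m and angle between each of fit1, fit2, fit3, fit4, fit5, master's own z axis and vertical below 0.1 rad and x of fit2 in the frame of tray_mid between -0.012 and 0.012 m and y of fit2 in the frame of tray_mid between -0.14 and 0.14 m and z of fit2 in the frame of tray_mid between -0.006 and 0.006 m and x of fit3 in the frame of tray_mid between -0.012 and 0.012 m and y of fit3 in the frame of tray_mid between -0.14 and 0.14 m and z of fit3 in the frame of tray_mid between -0.006 and 0.006 m and x of fit4 in the frame of tray_mid between -0.012 and 0.012 m and y of fit4 in the frame of tray_mid between -0.14 and 0.14 m and z of fit4 in the frame of tray_mid between -0.006 and 0.006 m and x of fit5 in the frame of tray_mid between -0.012 and 0.012 m and y of fit5 in the frame of tray_mid between -0.14 and 0.14 m and z of fit5 in the frame of tray_mid between -0.006 and 0.006 m and horizontal distance between master and pad below 0.02 m and height (world z) of master between 0 and 0.012 m and value of joint shuttle below 0.006 m and value of joint bolt above 0.03 m), for 0.2 s.
2. the bolt is drawn back out of the keeper (value of joint each of bolt, shuttle below 0.012 m), for 0.2 s.
3. the shuttle is against the inspection stop, bolt still drawn (value of joint shuttle above 0.115 m and value of joint bolt below 0.016 m), for 0.2 s.
4. the bolt is home in the keeper (value of joint bolt above 0.036 m and value of joint shuttle above 0.115 m), for 0.2 s.
At the end, for the whole second after the job is handed in: every stub that is present stands upright (within 0.1 rad) on the floor of a tray bay, the master stands upright on the pad within 20 mm of its centre, the shuttle is within 5 mm of the inspection stop, the bolt is within 6 mm of fully home, and all is at rest (all of step 4 and x of fit1 in the frame of tray_mid between -0.012 and 0.012 m and y of fit1 in the frame of tray_mid between -0.14 and 0.14 m and z of fit1 in the frame of tray_mid between -0.006 and 0.006 m and angle between each of fit1, fit2, fit3, fit4, fit5, master's own z axis and vertical below 0.1 rad and x of fit2 in the frame of tray_mid between -0.012 and 0.012 m and y of fit2 in the frame of tray_mid between -0.14 and 0.14 m and z of fit2 in the frame of tray_mid between -0.006 and 0.006 m and x of fit3 in the frame of tray_mid between -0.012 and 0.012 m and y of fit3 in the frame of tray_mid between -0.14 and 0.14 m and z of fit3 in the frame of tray_mid between -0.006 and 0.006 m and x of fit4 in the frame of tray_mid between -0.012 and 0.012 m and y of fit4 in the frame of tray_mid between -0.14 and 0.14 m and z of fit4 in the frame of tray_mid between -0.006 and 0.006 m and x of fit5 in the frame of tray_mid between -0.012 and 0.012 m and y of fit5 in the frame of tray_mid between -0.14 and 0.14 m and z of fit5 in the frame of tray_mid between -0.006 and 0.006 m and horizontal distance between master and pad below 0.02 m and height (world z) of master between 0 and 0.012 m and linear speed of each of fit1, fit2, fit3, fit4, fit5, master below 0.03 m/s); the robot touches nothing.
It fails at once if the bottle is disturbed (moved more than 30 mm) (distance of cleaner from where it was at the start of the episode above 0.03 m).
It fails at once if the tape roll is disturbed (moved more than 30 mm) (distance of tape from where it was at the start of the episode above 0.03 m).
It fails at once if the screwdriver is disturbed (moved more than 30 mm) (distance of driver from where it was at the start of the episode above 0.03 m).
Of fit2, fit3, fit4, fit5 only 2 to 4 are there at a start; the rules pass over those that are not, and their reading is None.
At some moment in a run one of fit2, fit3, fit4, fit5, master may be knocked a few centimetres aside while the robot is not near it.
It also fails if it takes over 210 s, if anything falls off the work surface, if the arm or the gripper's body presses on something with over 40 N, if the wrist force passes 120 N, or if a joint passes its speed limit or range.

## Working session

There is one attempt and no reset: what is moved stays moved. The work goes in short steps, Python scripts to look and compute and a tool call to move; the robot and the scene stay as the last step left them, time stands still between calls to the robot, and variables do not carry over. Pictures are saved under pics/ and viewed, about 12 in all and at most 16, crops included, and the job is handed in when it is done.

Besides the shell and the picture viewer there is one more tool, called by a JSON object that holds its "fn" and its "kwargs", one argument or row to a line. step_arm: Moves the arm, as the interface text tells. Its arguments: {"type":"object","properties":{"targets":{"type":"array","items":{"type":"number"}},"newtons":{"type":"number"}},"required":["targets"]}

```bash
ls; mkdir -p pics
cat > h.py <<'E'
import numpy as np, cv2, sys
from plant import robot
def snap(n,f):
    s=robot.snapshot(n); np.savez('pics/'+f+'.npz',**{k:np.array(v) for k,v in s.items()})
    cv2.imwrite('pics/'+f+'.png',s['color'][:,:,::-1]); return s
def load(f): return dict(np.load('pics/'+f+'.npz'))
def KRT(s):
    f=s['color'].shape[0]/2/np.tan(np.radians(float(s['fov_y']))/2)
    K=np.array([[f,0,s['cx']],[0,f,s['cy']],[0,0,1]],float)
    return K,cv2.Rodrigues(np.array(s['rvec'],float).reshape(3,1))[0],np.array(s['tvec'],float).reshape(3)
def ray(s,p):
    K,R,t=KRT(s); d=R.T@np.linalg.inv(K)@[p[0],p[1],1]; return -R.T@t,d/np.linalg.norm(d)
def atz(s,p,z):
    c,d=ray(s,p); return c+d*(z-c[2])/d[2]
def proj(s,P):
    K,R,t=KRT(s); q=(R@np.atleast_2d(P).T).T+t; q=q@K.T; return q[:,:2]/q[:,2:]
def tri(obs):
    A=np.zeros((3,3));b=np.zeros(3);L=[]
    for s,p in obs:
        c,d=ray(s,p);M=np.eye(3)-np.outer(d,d);A+=M;b+=M@c;L.append((c,M))
    X=np.linalg.solve(A,b); return X,[round(float(np.linalg.norm(M@(X-c))),1) for c,M in L]
E
python3 - <<'E'
from h import *
st=robot.state(); print(st)
for n in('scene','side'):
    s=snap(n,n+'0'); print(n,s['fov_y'],-KRT(s)[1].T@KRT(s)[2])
    
a=cv2.imread('pics/scene0.png');b=cv2.imread('pics/side0.png')
cv2.imwrite('pics/s0b.png',cv2.resize(a,(800,600),interpolation=cv2.INTER_CUBIC))
cv2.imwrite('pics/d0b.png',cv2.resize(b,(800,600),interpolation=cv2.INTER_CUBIC))
E
```

```text
pics
{'t': 0.0, 'qpos': array([ 1.14699576e+00,  2.13336182e-01, -3.50217060e-02,  1.32351253e+00,
       -3.84324462e-06,  1.57079722e+00]), 'joint_velocities': array([-0.00059408,  0.00106844, -0.00101188, -0.00071871, -0.00085667,
       -0.00088348]), 'effort': array([-1.04817424e-03, -6.86157846e+01,  4.87123704e+01,  1.73457270e-02,
        1.50264877e-04, -1.59798515e-05]), 'position': array([205.4797931 , 455.46615197, 230.84098549]), 'ee_rot': array([-6.60688218e-01, -3.07110681e+00,  1.65059265e-03]), 'contact_force': array([-0.02570454,  0.82661979,  0.57659885]), 'torque': array([-0.00705594, -0.00122714,  0.02758016]), 'grip_width': 85.72972747343769}
scene 47.15991827502529 [1247.37094774  -99.19552248 1160.88643481]
side 48.51303339200951 [ 139.60264553 -643.70197113  886.42684724]
```

View pics/s0b.png

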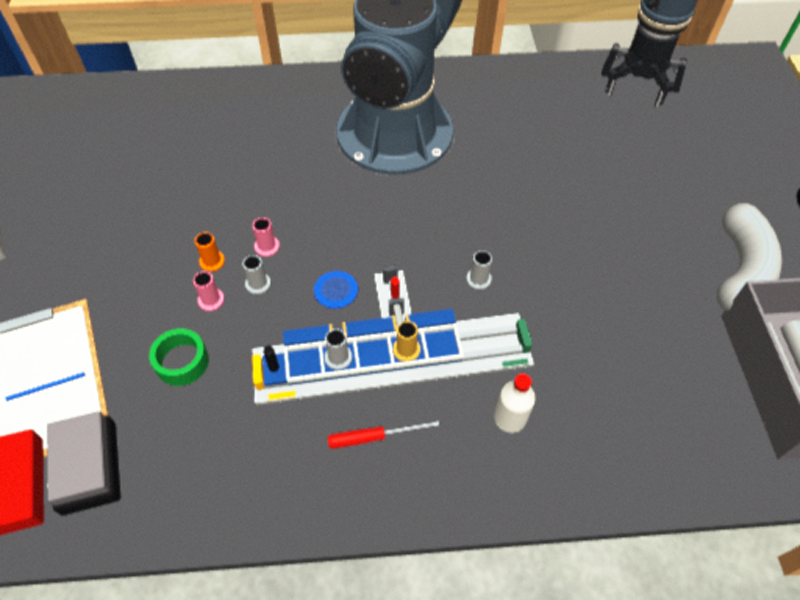

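View pics/d0b.png

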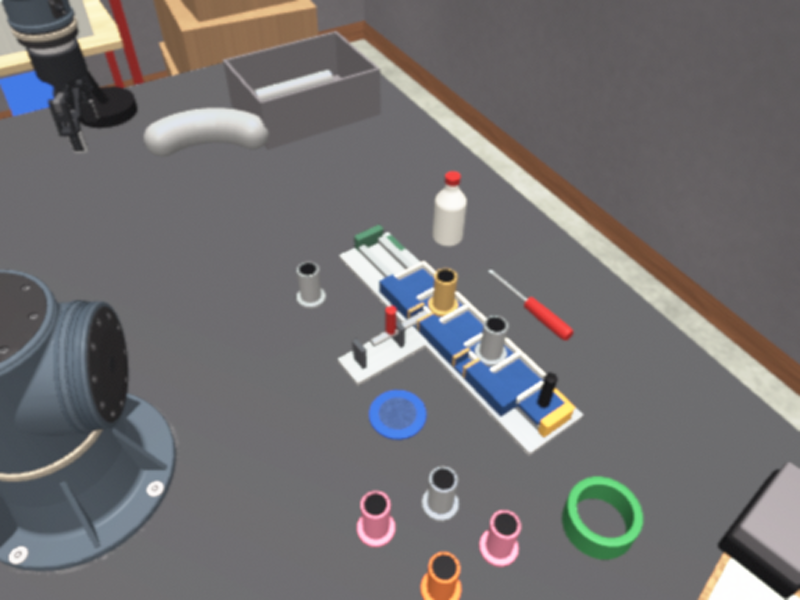

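The scene view shows two stubs on the bench, with tops near (253,262) and (482,258). fit1 stands in bay 2 and the master in bay 4. Three pink or orange look-alikes stand near the left stub. Next I enlarge both views.

Run:
```python
from h import *
def crop(f,x0,y0,w,h,k,o):
    a=cv2.imread('pics/'+f+'.png')[y0:y0+h,x0:x0+w]; a=cv2.resize(a,None,fx=k,fy=k,interpolation=cv2.INTER_CUBIC)
    for x in range((x0+19)//20*20,x0+w,20): cv2.putText(a,str(x),(int((x-x0)*k),9),0,.32,(0,255,255),1); cv2.line(a,(int((x-x0+.5)*k),10),(int((x-x0+.5)*k),16),(0,255,255),1)
    for y in range((y0+19)//20*20,y0+h,20): cv2.putText(a,str(y),(8,int((y-y0+.5)*k)),0,.32,(0,255,255),1); cv2.line(a,(0,int((y-y0+.5)*k)),(6,int((y-y0+.5)*k)),(0,255,255),1)
    cv2.imwrite('pics/'+o+'.png',a)
crop('scene0',145,135,200,130,4,'s0c')
crop('side0',180,140,200,150,4,'d0c')
```

```text
(no output)
```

View pics/s0c.png

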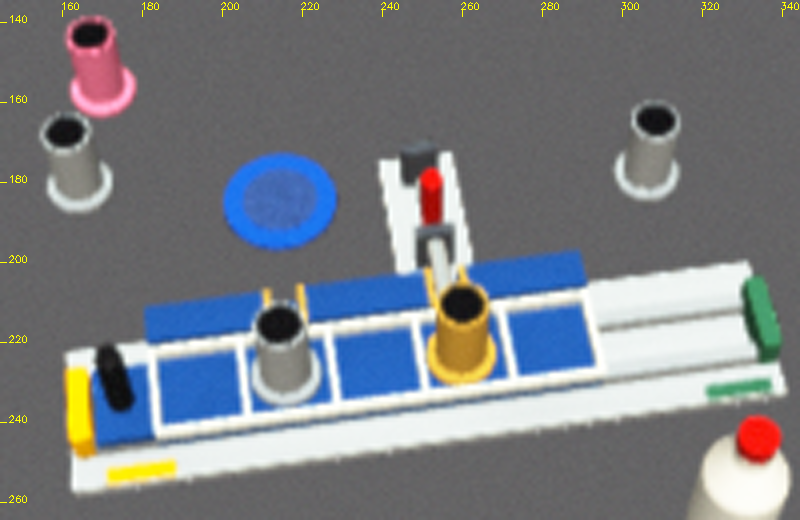

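View pics/d0c.png

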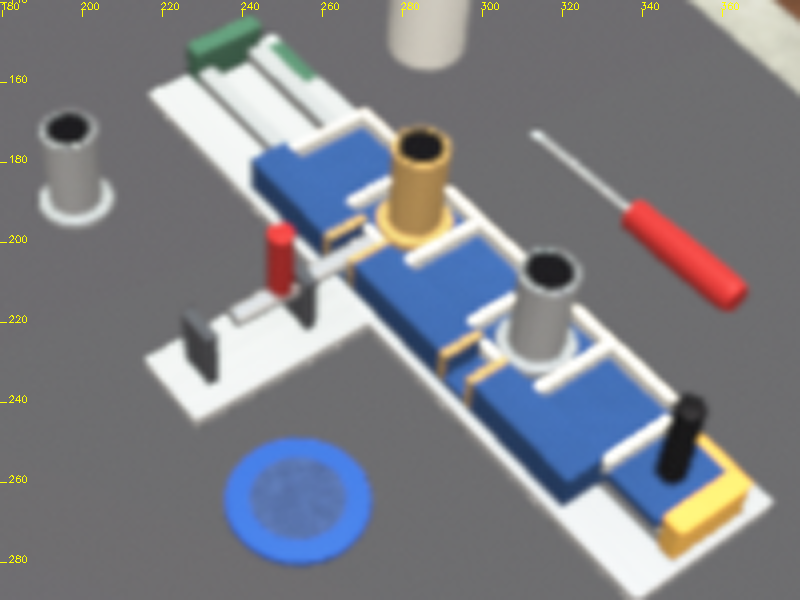

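Run:
```python
from h import *
A=load('scene0');B=load('side0')
S=lambda u,v:(A,(u/4+144.6,v/4+134.6)); D=lambda u,v:(B,(u/4+179.6,v/4+139.6)); F=lambda u,v:(B,((u+.5)*.64-.5,(v+.5)*.64-.5))
P=dict(master=(S(464,302),D(421,146)),fit1=(S(280,325),D(551,271)),right=(S(656,120),D(70,127)),left=(S(67,131),F(443.5,480)),
 knob=(S(431,172),D(281,230)),post=(S(106,350),D(690,403)),pad=(S(280,200),D(298,500)),
 c1=(S(72,492),D(772,502)),c3=(S(752,263),D(150,93)),c4=(S(65,353),D(638,598)))
X={}
for k,o in P.items():
    x,r=tri(o);X[k]=x;print(k,x.round(1),r)
print('yaw c3c4',np.arctan2(*(-(X['c3']-X['c4'])[:1],(X['c3']-X['c4'])[1])), 'c1-c4',X['c1']-X['c4'])
d=X['master']-X['fit1'];print('yaw m-f',np.arctan2(-d[0],d[1]),np.linalg.norm(d))
# pinks for clearance
for k,p in dict(pink1=(264,223),pink2=(205,277),orange=(206,240)).items(): print(k,atz(A,((p[0]+.5)*.64-.5,(p[1]+.5)*.64-.5),75).round(0))
```

```text
master [619.6 -25.3 110.7] [0.8, 0.8]
fit1 [ 627.8 -153.4  109.8] [0.5, 0.5]
right [446.6 139.1  75.7] [0.6, 0.6]
left [ 422.8 -313.7   73.9] [1.5, 1.5]
knob [505.6 -39.7 108.1] [0.9, 0.9]
post [ 637.2 -272.4  107.8] [0.1, 0.1]
pad [ 449.6 -155.2    3.2] [0.3, 0.3]
c1 [ 694.7 -309.4    9.2] [0.9, 0.9]
c3 [539.8 207.7   7.7] [1.2, 1.2]
c4 [ 581.4 -318.8   11. ] [0.2, 0.2]
yaw c3c4 [0.0788091] c1-c4 [113.32149642   9.35584108  -1.76375938]
yaw m-f 0.06400169092341455 128.34800502304407
pink1 [ 326. -292.   75.]
pink2 [ 453. -402.   75.]
orange [ 361. -407.   75.]
```

```bash
cat >> h.py <<'E'
def pose():
    st=robot.state();R=cv2.Rodrigues(np.array(st['ee_rot'],float))[0]
    return np.array(st['position'],float),np.arctan2(R[1,1],R[0,1]),st
def plan(wps,start=None):
    """wps: (x,y,z,phi,claw,step mm) or ('w',n,claw); prints calls of 5 rows"""
    if start is None:
        p,phi,st=pose();print('at',p.round(1),round(phi,3),'grip',round(float(st['grip_width']),1),'F',np.round(st['contact_force'],1),'t',round(float(st['t']),1))
    else: p,phi=np.array(start[:3],float),start[3]
    rows=[]
    for w in wps:
        if w[0]=='w': rows+= [[0,0,0,0,0,0,w[2]]]*w[1]; continue
        T=np.array(w[:3],float);dphi=w[3]-phi; dphi=(dphi+np.pi/2)%np.pi-np.pi/2
        n=max(1,int(np.ceil(np.linalg.norm(T-p)/w[5])),int(np.ceil(abs(np.degrees(dphi))/8)))
        p0,f0=p.copy(),phi
        for i in range(1,n+1):
            g=p0+(T-p0)*i/n-p; c,s=np.cos(phi),np.sin(phi)
            d=np.round([-s*g[0]+c*g[1],c*g[0]+s*g[1],-g[2]],0 if i<n else 1)
            wz=np.round(-np.degrees(f0+dphi*i/n-phi),1)
            p=p+np.array([-s*d[0]+c*d[1],c*d[0]+s*d[1],-d[2]]);phi-=np.radians(wz)
            rows.append([*(round(float(v)/1000,4) for v in d),0,0,float(wz)+0.0,w[4]])
    while len(rows)%5: rows.append([0,0,0,0,0,0,rows[-1][6]])
    for i in range(0,len(rows),5): print('[%s]'%', '.join('%g'%(v+0) for r in rows[i:i+5] for v in r))
E
python3 - <<'E'
from h import *
plan([(612,-26,220,.08,1,55)])
E
```

```text
at [205.5 455.5 230.9] 1.147 grip 85.5 F [ 0.4  0.1 -0.7] t 0.1
[-0.047, -0.023, 0.001, 0, 0, 5.1, 1, -0.05, -0.018, 0.001, 0, 0, 5.1, 1, -0.05, -0.014, 0.001, 0, 0, 5.1, 1, -0.052, -0.009, 0.001, 0, 0, 5.1, 1, -0.052, -0.005, 0.001, 0, 0, 5.1, 1]
[-0.053, 0, 0, 0, 0, 5.1, 1, -0.052, 0.005, 0.001, 0, 0, 5.1, 1, -0.052, 0.009, 0.001, 0, 0, 5.1, 1, -0.05, 0.014, 0.001, 0, 0, 5, 1, -0.05, 0.018, 0.001, 0, 0, 5.1, 1]
[-0.047, 0.022, 0.001, 0, 0, 5.1, 1, -0.0454, 0.027, 0.0009, 0, 0, 5.1, 1, 0, 0, 0, 0, 0, 0, 1, 0, 0, 0, 0, 0, 0, 1, 0, 0, 0, 0, 0, 0, 1]
```

{"fn": "step_arm", "kwargs": {
  "targets": [-0.047,-0.023,0.001,0,0,5.1,1,-0.05,-0.018,0.001,0,0,5.1,1,-0.05,-0.014,0.001,0,0,5.1,1,-0.052,-0.009,0.001,0,0,5.1,1,-0.052,-0.005,0.001,0,0,5.1,1]
}}

```text
t: 0.72
position: [375.6, 253.7, 226.1]
ee_rot: [-1.326, -2.848, 0.0]
contact_force: [0.4, 0.5, 0.7]
grip_width: 85.6
```

{"fn": "step_arm", "kwargs": {
  "targets": [-0.053,0,0,0,0,5.1,1,-0.052,0.005,0.001,0,0,5.1,1,-0.052,0.009,0.001,0,0,5.1,1,-0.05,0.014,0.001,0,0,5,1,-0.05,0.018,0.001,0,0,5.1,1]
}}

```text
t: 1.35
position: [545.3, 52.7, 222.0]
ee_rot: [-1.92, -2.486, 0.0]
contact_force: [0.9, 1.0, -0.4]
grip_width: 85.6
```

{"fn": "step_arm", "kwargs": {
  "targets": [-0.047,0.022,0.001,0,0,5.1,1,-0.0454,0.027,0.0009,0,0,5.1,1,0,0,0,0,0,0,1,0,0,0,0,0,0,1,0,0,0,0,0,0,1]
}}

```text
t: 1.98
position: [611.6, -24.9, 220.6]
ee_rot: [-2.128, -2.311, -0.0]
contact_force: [0.3, -0.4, 0.9]
grip_width: 85.6
```

Run:
```python
from h import *
p,phi,st=pose();print(p,phi,st['t'],cv2.Rodrigues(st['ee_rot'])[0][:,2])
s=snap('wrist','w1');print(s['fov_y'],-KRT(s)[1].T@KRT(s)[2])
m=np.array([619.6,-25.3,110.7]);print(proj(s,[m,[623.7,-89.3,36],[505.6,-39.7,107]]))
cv2.imwrite('pics/w1b.png',cv2.resize(cv2.imread('pics/w1.png'),(800,600),interpolation=cv2.INTER_CUBIC))
```

```text
[611.63769418 -24.91532379 220.61987038] 0.08201143550996676 1.975 [-5.86195534e-05  1.20381297e-04 -9.99999991e-01]
67.57368130981564 [606.39904162  48.34904666 363.32507828]
[[262.4144588  184.79446416]
 [259.53329679 217.5798553 ]
 [139.5141924  188.95098283]]
```

View pics/w1b.png

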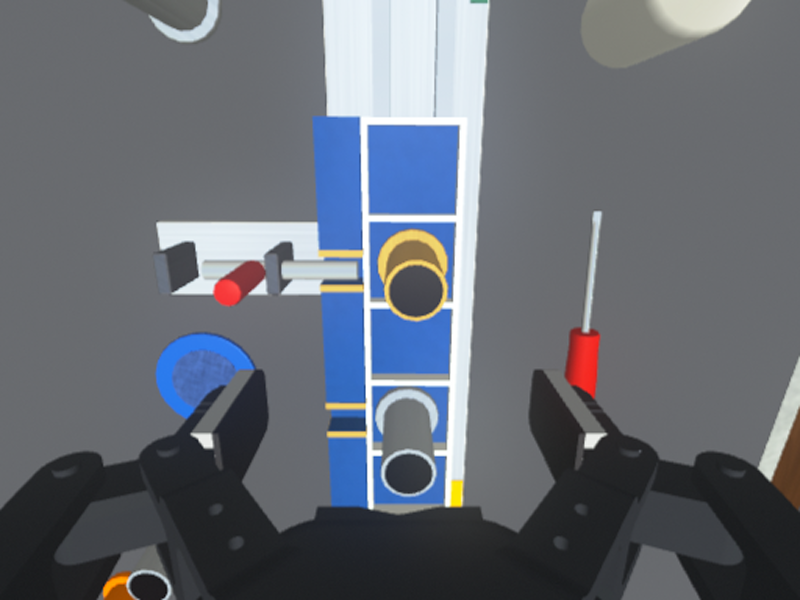

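Run:
```python
from h import *
A=load('scene0');B=load('side0');W=load('w1')
S=lambda u,v:(A,(u/4+144.6,v/4+134.6)); D=lambda u,v:(B,(u/4+179.6,v/4+139.6));G=lambda u,v:(W,((u+.5)*.64-.5,(v+.5)*.64-.5))
for k,o in dict(master=(S(464,302),D(421,146),G(415.5,291)),fit1=(S(280,325),D(551,271),G(408.5,473)),knob=(S(431,172),D(281,230),G(228,292)),pad=(S(280,200),D(298,500),G(206,380))).items():
    print(k,*[t if i else t.round(1) for i,t in enumerate(tri(o))],atz(W,o[2][1],tri(o[:2])[0][2]).round(1))
for n,p in dict(farL=(361,118),farR=(468,118),r54L=(362,217),r54R=(463,217),r43=(372,305),r32=(412,382),r21=(412,452)).items(): print(n,atz(W,G(*p)[1],48).round(1))
# scene rib corners z=48: row outer
for n,p in dict(farL=(583,290),farR=(605,375),nearL=(150,350),nearR=(158,437)).items(): print('sc',n,atz(A,S(*p)[1],48).round(1))
```

```text
master [620.8 -25.6 111.4] [1.4, 1.3, 1.9] [622.8 -26.2 110.7]
fit1 [ 628.6 -153.5  110.3] [0.9, 0.9, 1.3] [ 629.9 -154.2  109.8]
knob [507.5 -38.5 106.1] [3.2, 0.7, 3.5] [511.9 -36.7 108.1]
pad [ 450.1 -155.3    3.2] [0.7, 0.4, 1.0] [ 451.1 -155.6    3.2]
farL [580.2  70.6  48. ]
farR [650.3  76.3  48. ]
r54L [584.6   6.   48. ]
r54R [655.   11.7  48. ]
r43 [595.7 -58.2  48. ]
r32 [ 630.9 -119.    48. ]
r21 [ 636.7 -182.9   48. ]
sc farL [577.7  68.7  48. ]
sc farR [650.1  75.7  48. ]
sc nearL [ 605.  -250.6   48. ]
sc nearR [ 675.8 -244.3   48. ]
```

The wrist view agrees with the other two to about 2 mm. Tray middle is at about (627,-87.5) with yaw 0.082, and the master is at (621,-26). Next I grasp the master.

Run:
```python
from h import *
plan([(621.5,-26,130,.082,1,40),(621.5,-26,72,.082,1,25),('w',1,1),('w',7,-1),(621.5,-26,200,.082,-1,35)])
```

```text
at [611.7 -24.9 220.8] 0.082 grip 85.4 F [ 0.1 -0.4 -0. ] t 2.0
[-0.001, 0.003, 0.03, 0, 0, 0, 1, 0, 0.003, 0.031, 0, 0, 0, 1, -0.0009, 0.0037, 0.0298, 0, 0, 0, 1, 0, 0, 0.019, 0, 0, 0, 1, 0, 0, 0.02, 0, 0, 0, 1]
[0, 0, 0.019, 0, 0, 0, 1, 0, 0, 0, 0, 0, 0, 1, 0, 0, 0, 0, 0, 0, -1, 0, 0, 0, 0, 0, 0, -1, 0, 0, 0, 0, 0, 0, -1]
[0, 0, 0, 0, 0, 0, -1, 0, 0, 0, 0, 0, 0, -1, 0, 0, 0, 0, 0, 0, -1, 0, 0, 0, 0, 0, 0, -1, 0, 0, -0.032, 0, 0, 0, -1]
[0, 0, -0.032, 0, 0, 0, -1, 0, 0, -0.032, 0, 0, 0, -1, 0, 0, -0.032, 0, 0, 0, -1, 0, 0, 0, 0, 0, 0, -1, 0, 0, 0, 0, 0, 0, -1]
```

{"fn": "step_arm", "kwargs": {
  "targets": [-0.001,0.003,0.03,0,0,0,1,0,0.003,0.031,0,0,0,1,-0.0009,0.0037,0.0298,0,0,0,1,0,0,0.019,0,0,0,1,0,0,0.02,0,0,0,1],
  "newtons": 40
}}

```text
t: 2.65
position: [621.7, -26.1, 90.3]
ee_rot: [2.129, 2.31, 0.0]
contact_force: [-0.4, -0.0, 0.6]
grip_width: 85.2
```

{"fn": "step_arm", "kwargs": {
  "targets": [0,0,0.019,0,0,0,1,0,0,0,0,0,0,1,0,0,0,0,0,0,-1,0,0,0,0,0,0,-1,0,0,0,0,0,0,-1]
}}

```text
t: 3.28
position: [622.4, -26.9, 72.4]
ee_rot: [2.13, 2.309, 0.001]
contact_force: [-2.0, 0.4, 5.7]
grip_width: 37.5
```

{"fn": "step_arm", "kwargs": {
  "targets": [0,0,0,0,0,0,-1,0,0,0,0,0,0,-1,0,0,0,0,0,0,-1,0,0,0,0,0,0,-1,0,0,0,0,0,0,-1]
}}

```text
t: 3.9
position: [622.3, -26.9, 72.4]
ee_rot: [2.13, 2.309, 0.001]
contact_force: [-1.1, 0.5, 5.9]
grip_width: 37.0
```

{"fn": "step_arm", "kwargs": {
  "targets": [0,0,-0.032,0,0,0,-1,0,0,-0.032,0,0,0,-1,0,0,-0.032,0,0,0,-1,0,0,-0.032,0,0,0,-1,0,0,0,0,0,0,-1]
}}

```text
t: 4.53
position: [623.1, -26.9, 202.0]
ee_rot: [2.128, 2.307, 0.004]
contact_force: [-0.2, 0.4, -2.9]
grip_width: 36.7
```

Run:
```python
from h import *
plan([(450.3,-155.3,150,.082,-1,40),(450.3,-155.3,60,.082,-1,30),(450.3,-155.3,42.5,.082,-1,9),('w',1,-1),('w',4,1),(450.3,-155.3,200,.082,1,40)])
```

```text
at [623.1 -26.9 202. ] 0.081 grip 36.7 F [-0.2  0.4 -2.9] t 4.5
[-0.019, -0.03, 0.009, 0, 0, 0, -1, -0.019, -0.031, 0.008, 0, 0, 0, -1, -0.019, -0.03, 0.009, 0, 0, 0, -1, -0.019, -0.031, 0.009, 0, 0, -0.1, -1, -0.019, -0.03, 0.008, 0, 0, 0, -1]
[-0.0189, -0.0307, 0.009, 0, 0, 0, -1, 0, 0, 0.023, 0, 0, 0, -1, 0, 0, 0.022, 0, 0, 0, -1, 0, 0, 0.023, 0, 0, 0, -1, 0, 0, 0.022, 0, 0, 0, -1]
[0, 0, 0.009, 0, 0, 0, -1, 0, 0, 0.0085, 0, 0, 0, -1, 0, 0, 0, 0, 0, 0, -1, 0, 0, 0, 0, 0, 0, 1, 0, 0, 0, 0, 0, 0, 1]
[0, 0, 0, 0, 0, 0, 1, 0, 0, 0, 0, 0, 0, 1, 0, 0, -0.039, 0, 0, 0, 1, 0, 0, -0.04, 0, 0, 0, 1, 0, 0, -0.039, 0, 0, 0, 1]
[0, 0, -0.0395, 0, 0, 0, 1, 0, 0, 0, 0, 0, 0, 1, 0, 0, 0, 0, 0, 0, 1, 0, 0, 0, 0, 0, 0, 1, 0, 0, 0, 0, 0, 0, 1]
```

{"fn": "step_arm", "kwargs": {
  "targets": [-0.019,-0.03,0.009,0,0,0,-1,-0.019,-0.031,0.008,0,0,0,-1,-0.019,-0.03,0.009,0,0,0,-1,-0.019,-0.031,0.009,0,0,-0.1,-1,-0.019,-0.03,0.008,0,0,0,-1]
}}

```text
t: 5.15
position: [476.4, -134.3, 155.2]
ee_rot: [-2.127, -2.31, 0.001]
contact_force: [0.7, -0.7, -2.3]
grip_width: 37.1
```

{"fn": "step_arm", "kwargs": {
  "targets": [-0.0189,-0.0307,0.009,0,0,0,-1,0,0,0.023,0,0,0,-1,0,0,0.022,0,0,0,-1,0,0,0.023,0,0,0,-1,0,0,0.022,0,0,0,-1]
}}

```text
t: 5.78
position: [448.2, -155.0, 55.9]
ee_rot: [-2.127, -2.31, 0.001]
contact_force: [-0.0, -0.4, -2.2]
grip_width: 37.3
```

{"fn": "step_arm", "kwargs": {
  "targets": [0,0,0.009,0,0,0,-1,0,0,0.0085,0,0,0,-1,0,0,0,0,0,0,-1,0,0,0,0,0,0,-1,0,0,0,0,0,0,-1]
}}

```text
t: 6.4
position: [449.3, -155.3, 40.3]
ee_rot: [2.128, 2.311, 0.0]
contact_force: [-0.5, 1.0, -2.4]
grip_width: 37.2
```

Run:
```python
from h import *
plan([(450.3,-155.3,42,.082,-1,9),('w',5,1),(450.3,-155.3,200,.082,1,40)])
```

```text
at [ 449.3 -155.3   40.3] 0.082 grip 37.2 F [-0.5  1.  -2.4] t 6.4
[-0.0001, 0.001, -0.0017, 0, 0, 0, -1, 0, 0, 0, 0, 0, 0, 1, 0, 0, 0, 0, 0, 0, 1, 0, 0, 0, 0, 0, 0, 1, 0, 0, 0, 0, 0, 0, 1]
[0, 0, 0, 0, 0, 0, 1, 0, 0, -0.04, 0, 0, 0, 1, 0, 0, -0.039, 0, 0, 0, 1, 0, 0, -0.04, 0, 0, 0, 1, 0, 0, -0.039, 0, 0, 0, 1]
```

{"fn": "step_arm", "kwargs": {
  "targets": [0,0.001,0.001,0,0,0,-1,0,0,0.001,0,0,0,-1,0,0,0.001,0,0,0,-1,0,0,0,0,0,0,-1,0,0,0,0,0,0,-1]
}}

```text
t: 7.02
position: [450.2, -155.3, 39.3]
ee_rot: [2.127, 2.31, 0.0]
contact_force: [-21.1, 5.6, 52.5]
grip_width: 37.2
```

Run:
```python
from h import *
p,phi,st=pose();print(p,st['contact_force'],st['t'])
ims=[]
for n,b in(('scene',(150,130)),('side',(180,190))):
    s=snap(n,n+'1'); a=cv2.imread('pics/%s1.png'%n)[b[1]:b[1]+110,b[0]:b[0]+150]; ims.append(cv2.resize(a,None,fx=2.66,fy=4,interpolation=cv2.INTER_CUBIC))
cv2.imwrite('pics/m1.png',np.hstack(ims))
```

```text
[ 450.16246827 -155.28513493   39.31913667] [-21.06592185   5.56413829  52.47558278] 7.025
```

View pics/m1.png

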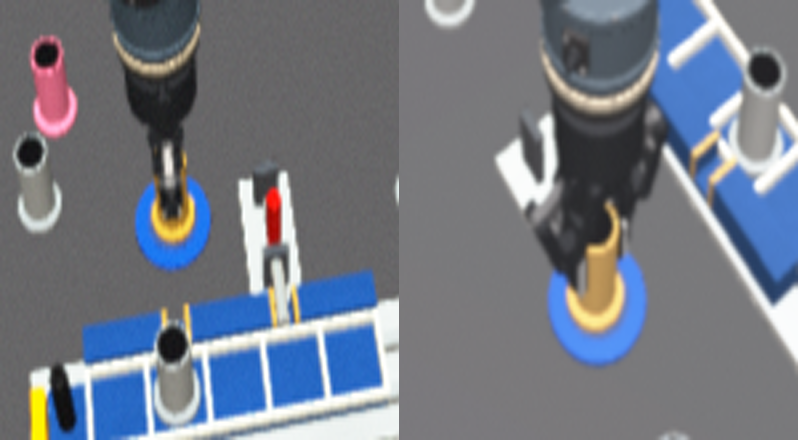

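The master is on its pad and pressing it at 52 N, so I back off 0.5 mm and release.

{"fn": "step_arm", "kwargs": {
  "targets": [0,0,-0.0008,0,0,0,-1,0,0,0,0,0,0,1,0,0,0,0,0,0,1,0,0,0,0,0,0,1,0,0,0,0,0,0,1]
}}

```text
t: 7.75
position: [450.1, -155.2, 37.8]
ee_rot: [-2.128, -2.311, 0.0]
contact_force: [-0.9, -0.9, -0.6]
grip_width: 85.5
```

{"fn": "step_arm", "kwargs": {
  "targets": [0,0,0,0,0,0,1,0,0,-0.04,0,0,0,1,0,0,-0.04,0,0,0,1,0,0,-0.04,0,0,0,1,0,0,-0.04,0,0,0,1]
}}

```text
t: 8.38
position: [449.9, -155.1, 199.3]
ee_rot: [2.128, 2.311, 0.0]
contact_force: [0.8, -0.1, -0.2]
grip_width: 85.4
```

Run:
```python
from h import *
# hover where wrist cam sees left stub: cam offset is about +73mm along tool x
plan([(430,-330,200,.082,1,45)])
for n in('scene','side'): snap(n,n+'2')
d=cv2.absdiff(cv2.imread('pics/scene2.png'),cv2.imread('pics/scene0.png')).max(2)
print('left',d[162:188,154:174].mean(),'right',d[158:186,297:317].mean(),'fit1',d[208:238,207:227].mean())
```

```text
at [ 449.9 -155.1  199.3] 0.082 grip 85.4 F [ 0.8 -0.1 -0.2] t 8.4
[-0.043, -0.009, 0, 0, 0, 0, 1, -0.043, -0.008, 0, 0, 0, 0, 1, -0.044, -0.009, -0.001, 0, 0, 0, 1, -0.0427, -0.0082, 0.0003, 0, 0, 0, 1, 0, 0, 0, 0, 0, 0, 1]
left 3.35 right 3.2214285714285715 fit1 3.2666666666666666
```

{"fn": "step_arm", "kwargs": {
  "targets": [-0.043,-0.009,0,0,0,0,1,-0.043,-0.008,0,0,0,0,1,-0.044,-0.009,-0.001,0,0,0,1,-0.0427,-0.0082,0.0003,0,0,0,1,0,0,0,0,0,0,1]
}}

```text
t: 9.1
position: [429.4, -332.3, 197.4]
ee_rot: [-2.131, -2.307, 0.001]
contact_force: [0.2, 1.1, -0.2]
grip_width: 85.3
```

Run:
```python
from h import *
s=snap('wrist','w2');print(pose()[0]);print((proj(s,[422.8,-313.7,75])+.5)/.64)
cv2.imwrite('pics/w2b.png',cv2.resize(cv2.imread('pics/w2.png'),(800,600),interpolation=cv2.INTER_CUBIC))
```

```text
[ 429.67385611 -330.83214055  197.58684486]
[[389.06375749 251.6957075 ]]
```

View pics/w2b.png

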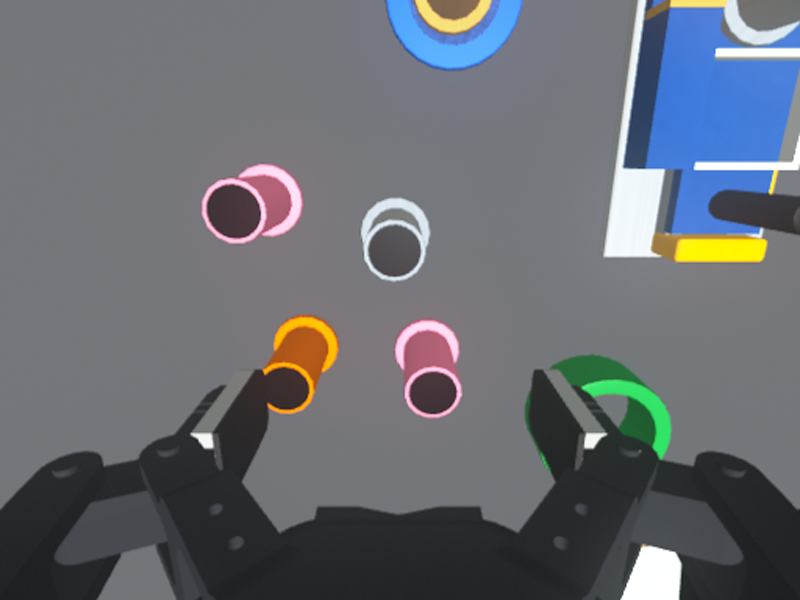

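Run:
```python
from h import *
plan([(425.2,-313.2,110,.082,.7,40),(425.2,-313.2,36,.082,.7,25),('w',1,.7),('w',5,-1),(425.2,-313.2,200,.082,-1,40)])
```

```text
at [ 429.7 -330.8  197.6] 0.08 grip 85.4 F [-0.1  0.8  0.1] t 9.2
[0.006, -0.001, 0.029, 0, 0, 0, 0.7, 0.006, -0.001, 0.029, 0, 0, -0.1, 0.7, 0.0059, -0.001, 0.0296, 0, 0, 0, 0.7, 0, 0, 0.025, 0, 0, 0, 0.7, 0, 0, 0.024, 0, 0, 0, 0.7]
[0, 0, 0.025, 0, 0, 0, 0.7, 0, 0, 0, 0, 0, 0, 0.7, 0, 0, 0, 0, 0, 0, -1, 0, 0, 0, 0, 0, 0, -1, 0, 0, 0, 0, 0, 0, -1]
[0, 0, 0, 0, 0, 0, -1, 0, 0, 0, 0, 0, 0, -1, 0, 0, -0.033, 0, 0, 0, -1, 0, 0, -0.033, 0, 0, 0, -1, 0, 0, -0.032, 0, 0, 0, -1]
[0, 0, -0.033, 0, 0, 0, -1, 0, 0, -0.033, 0, 0, 0, -1, 0, 0, 0, 0, 0, 0, -1, 0, 0, 0, 0, 0, 0, -1, 0, 0, 0, 0, 0, 0, -1]
```

{"fn": "step_arm", "kwargs": {
  "targets": [0.006,-0.001,0.029,0,0,0,0.7,0.006,-0.001,0.029,0,0,-0.1,0.7,0.0059,-0.001,0.0296,0,0,0,0.7,0,0,0.025,0,0,0,0.7,0,0,0.024,0,0,0,0.7]
}}

```text
t: 9.78
position: [425.7, -311.2, 61.0]
ee_rot: [-2.124, -2.314, -0.0]
contact_force: [-0.2, 0.2, 0.7]
grip_width: 72.6
```

{"fn": "step_arm", "kwargs": {
  "targets": [0,0,0.025,0,0,0,0.7,0,0,0,0,0,0,0.7,0,0,0,0,0,0,0.7,0,0,0,0,0,0,-1,0,0,0,0,0,0,-1]
}}

```text
t: 10.4
position: [426.0, -312.7, 37.7]
ee_rot: [2.125, 2.312, 0.0]
contact_force: [0.4, -0.3, 8.9]
grip_width: 37.0
```

{"fn": "step_arm", "kwargs": {
  "targets": [0,0,0,0,0,0,-1,0,0,0,0,0,0,-1,0,0,0,0,0,0,-1,0,0,0,0,0,0,-1,0,0,0,0,0,0,-1]
}}

```text
t: 11.02
position: [426.1, -312.8, 37.8]
ee_rot: [2.125, 2.312, 0.0]
contact_force: [-0.9, 0.8, 6.8]
grip_width: 37.3
```

{"fn": "step_arm", "kwargs": {
  "targets": [0,0,-0.033,0,0,0,-1,0,0,-0.033,0,0,0,-1,0,0,-0.033,0,0,0,-1,0,0,-0.033,0,0,0,-1,0,0,-0.033,0,0,0,-1]
}}

```text
t: 11.65
position: [425.5, -312.4, 203.2]
ee_rot: [-2.126, -2.313, -0.0]
contact_force: [0.8, -0.2, -3.9]
grip_width: 37.6
```

{"fn": "step_arm", "kwargs": {
  "targets": [0,0,0,0,0,0,-1,0,0,0,0,0,0,-1,0,0,0,0,0,0,-1,0,0,0,0,0,0,-1,0,0,0,0,0,0,-1]
}}

```text
t: 12.28
position: [425.6, -312.4, 201.6]
ee_rot: [-2.126, -2.312, 0.0]
contact_force: [0.5, 0.3, -2.4]
grip_width: 37.2
```

Run:
```python
from h import *
s=snap('wrist','w3');print(pose()[0])
cv2.imwrite('pics/w3b.png',cv2.resize(cv2.imread('pics/w3.png'),(800,600),interpolation=cv2.INTER_CUBIC))
plan([(612,-27,200,.082,-1,40),(621.8,-23.7,125,.082,-1,30),('w',2,-1)])
```

```text
[ 425.6376258  -312.4031014   201.73266252]
at [ 425.6 -312.4  201.7] 0.084 grip 37.3 F [-0.1 -0.2 -2.3] t 12.3
[0.03, 0.023, 0, 0, 0, 0, -1, 0.03, 0.024, 0, 0, 0, 0, -1, 0.03, 0.023, 0.001, 0, 0, 0, -1, 0.029, 0.023, 0, 0, 0, 0.1, -1, 0.03, 0.023, 0, 0, 0, 0, -1]
[0.03, 0.024, 0, 0, 0, 0, -1, 0.03, 0.023, 0, 0, 0, 0, -1, 0.03, 0.023, 0.001, 0, 0, 0, -1, 0.0299, 0.0234, -0.0003, 0, 0, 0, -1, 0.001, 0.003, 0.025, 0, 0, 0, -1]
[0.001, 0.004, 0.025, 0, 0, 0, -1, 0.0005, 0.003, 0.025, 0, 0, 0, -1, 0, 0, 0, 0, 0, 0, -1, 0, 0, 0, 0, 0, 0, -1, 0, 0, 0, 0, 0, 0, -1]
```

View pics/w3b.png

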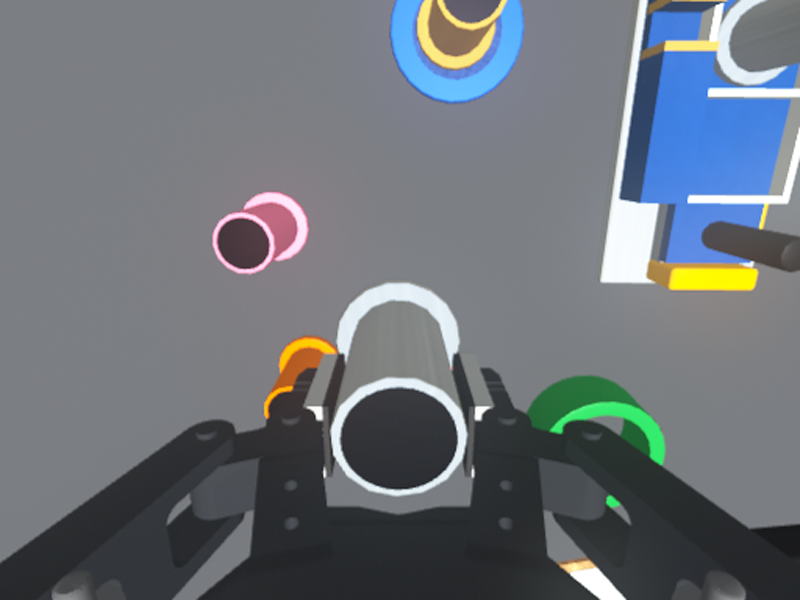

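The stub is held upright, with its top at (399,436), and the master sits central on its pad. I move over bay 4.

{"fn": "step_arm", "kwargs": {
  "targets": [0.03,0.023,0,0,0,0,-1,0.03,0.024,0,0,0,0,-1,0.03,0.023,0.001,0,0,0,-1,0.029,0.023,0,0,0,0.1,-1,0.03,0.023,0,0,0,0,-1]
}}

```text
t: 12.95
position: [529.4, -153.2, 200.9]
ee_rot: [2.128, 2.311, -0.0]
contact_force: [-0.1, -0.4, -2.0]
grip_width: 37.2
```

{"fn": "step_arm", "kwargs": {
  "targets": [0.03,0.024,0,0,0,0,-1,0.03,0.023,0,0,0,0,-1,0.03,0.023,0.001,0,0,0,-1,0.03,0.0235,0,0,0,0,-1,0.001,0.003,0.025,0,0,0,-1]
}}

```text
t: 13.58
position: [617.1, -23.6, 175.7]
ee_rot: [2.124, 2.312, 0.004]
contact_force: [-0.5, -0.3, -3.8]
grip_width: 37.1
```

{"fn": "step_arm", "kwargs": {
  "targets": [0.001,0.004,0.025,0,0,0,-1,0,0.003,0.025,0,0,0,-1,0,0,0,0,0,0,-1,0,0,0,0,0,0,-1,0,0,0,0,0,0,-1]
}}

```text
t: 14.2
position: [622.6, -24.3, 126.3]
ee_rot: [2.127, 2.31, 0.002]
contact_force: [0.2, -0.1, -3.3]
grip_width: 36.7
```

Run:
```python
from h import *
s=load('w3');print('stub-tcp offset',(atz(s,(399.5*.64-.5,436.5*.64-.5),240)-[425.6,-312.4,0]).round(1))
s=snap('wrist','w4')
cv2.imwrite('pics/w4b.png',cv2.resize(cv2.imread('pics/w4.png'),(800,600),interpolation=cv2.INTER_CUBIC))
u=np.array([-.082,.9966,0]);v=np.array([.9966,.082,0]);m=np.array([627,-87.5,0])
print(((proj(s,[m+u*(64+a)+v*b+[0,0,48] for a,b in((32,-33),(32,33),(-32,-33),(-32,33))])+.5)/.64).round(0).tolist())
plan([(621.8,-23.7,80,.082,-1,25),(621.8,-23.7,73,.082,-1,4),('w',3,-1)])
```

```text
stub-tcp offset [  0.8   1.5 240. ]
[[329.0, 243.0], [462.0, 243.0], [334.0, 360.0], [457.0, 360.0]]
at [622.5 -24.3 126.1] 0.082 grip 37.4 F [ 0.  -0.9 -3.4] t 14.2
[0, 0, 0.023, 0, 0, 0, -1, 0.0006, -0.0007, 0.0231, 0, 0, 0, -1, 0, 0, 0.004, 0, 0, 0, -1, 0, 0, 0.003, 0, 0, 0, -1, 0, 0, 0, 0, 0, 0, -1]
[0, 0, 0, 0, 0, 0, -1, 0, 0, 0, 0, 0, 0, -1, 0, 0, 0, 0, 0, 0, -1, 0, 0, 0, 0, 0, 0, -1, 0, 0, 0, 0, 0, 0, -1]
```

View pics/w4b.png

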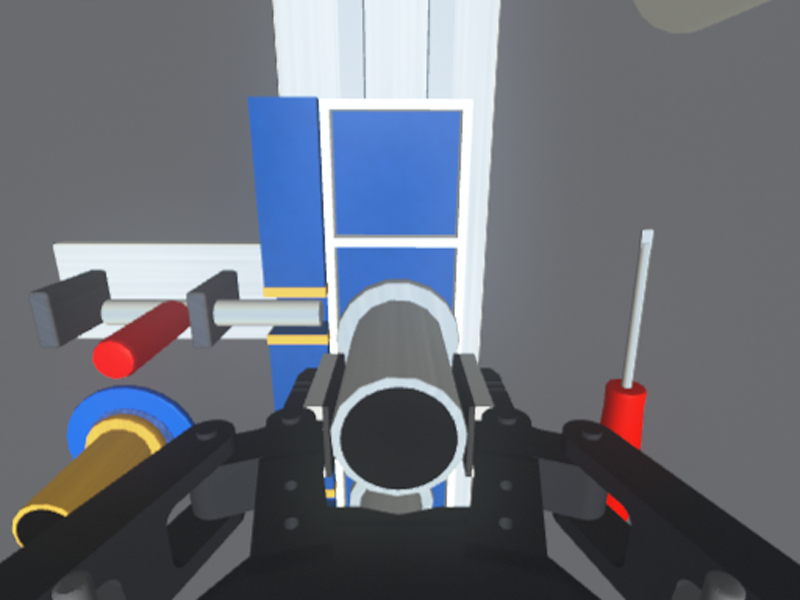

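{"fn": "step_arm", "kwargs": {
  "targets": [-0.001,-0.0005,0.023,0,0,0,-1,0,-0.0005,0.023,0,0,0,-1,0,0,0.004,0,0,0,-1,0,0,0.003,0,0,0,-1,0,0,0,0,0,0,-1]
}}

```text
t: 14.88
position: [621.7, -25.3, 73.8]
ee_rot: [2.127, 2.31, 0.002]
contact_force: [-4.3, 0.2, 5.7]
grip_width: 36.7
```

{"fn": "step_arm", "kwargs": {
  "targets": [0,0,0.0005,0,0,0,-1,0,0,0,0,0,0,-1,0,0,0,0,0,0,-1,0,0,0,0,0,0,-1,0,0,0,0,0,0,-1]
}}

```text
t: 15.5
position: [621.7, -25.3, 73.7]
ee_rot: [2.127, 2.31, 0.002]
contact_force: [-7.3, 0.2, 15.5]
grip_width: 37.3
```

{"fn": "step_arm", "kwargs": {
  "targets": [0,0,-0.0004,0,0,0,-1,0,0,0,0,0,0,1,0,0,0,0,0,0,1,0,0,0,0,0,0,1,0,0,0,0,0,0,1]
}}

```text
t: 16.12
position: [621.1, -25.3, 71.9]
ee_rot: [2.128, 2.311, -0.0]
contact_force: [0.3, 0.1, 1.0]
grip_width: 85.5
```

{"fn": "step_arm", "kwargs": {
  "targets": [0,0,0,0,0,0,1,0,0,-0.03,0,0,0,1,0,0,-0.04,0,0,0,1,0,0,-0.04,0,0,0,1,0,0,-0.02,0,0,0,1]
}}

```text
t: 16.75
position: [621.7, -25.3, 204.3]
ee_rot: [2.127, 2.31, 0.003]
contact_force: [0.2, -0.1, -0.9]
grip_width: 85.5
```

Run:
```python
from h import *
plan([(455,115,200,.082,1,50),('w',1,1)])
for n in('scene',): snap(n,n+'3')
d=cv2.absdiff(cv2.imread('pics/scene3.png'),cv2.imread('pics/scene2.png')).max(2)
print('master',d[165:200,200:230].mean(),'right',d[158:186,297:317].mean(),'fit1',d[208:238,207:227].mean())
```

```text
at [621.7 -25.3 204.3] 0.082 grip 85.5 F [ 0.2 -0.1 -0.9] t 16.8
[0.031, -0.031, 0.001, 0, 0, 0, 1, 0.03, -0.031, 0.001, 0, 0, 0, 1, 0.031, -0.031, 0.001, 0, 0, 0, 1, 0.031, -0.031, 0, 0, 0, 0, 1, 0.0305, -0.0306, 0.0013, 0, 0, 0, 1]
[0, 0, 0, 0, 0, 0, 1, 0, 0, 0, 0, 0, 0, 1, 0, 0, 0, 0, 0, 0, 1, 0, 0, 0, 0, 0, 0, 1, 0, 0, 0, 0, 0, 0, 1]
master 3.165714285714286 right 3.180357142857143 fit1 3.15
```

{"fn": "step_arm", "kwargs": {
  "targets": [0.031,-0.031,0.001,0,0,0,1,0.03,-0.031,0.001,0,0,0,1,0.031,-0.031,0.001,0,0,0,1,0.031,-0.031,0,0,0,0,1,0.0305,-0.0306,0.0013,0,0,0,1]
}}

```text
t: 17.42
position: [453.1, 115.7, 197.2]
ee_rot: [-2.128, -2.311, 0.0]
contact_force: [0.2, 0.6, -0.5]
grip_width: 85.4
```

{"fn": "step_arm", "kwargs": {
  "targets": [0,0,0,0,0,0,1,0,0,0,0,0,0,1,0,0,0,0,0,0,1,0,0,0,0,0,0,1,0,0,0,0,0,0,1]
}}

```text
t: 18.05
position: [454.6, 114.7, 197.5]
ee_rot: [-2.129, -2.31, 0.0]
contact_force: [-0.5, -0.6, 0.1]
grip_width: 85.4
```

Run:
```python
from h import *
s=snap('wrist','w5');print(pose()[0]);print((proj(s,[448.5,138.5,75])+.5)/.64)
cv2.imwrite('pics/w5b.png',cv2.resize(cv2.imread('pics/w5.png'),(800,600),interpolation=cv2.INTER_CUBIC))
```

```text
[454.54575767 114.7619251  197.4968645 ]
[[390.49333085 243.06259357]]
```

View pics/w5b.png

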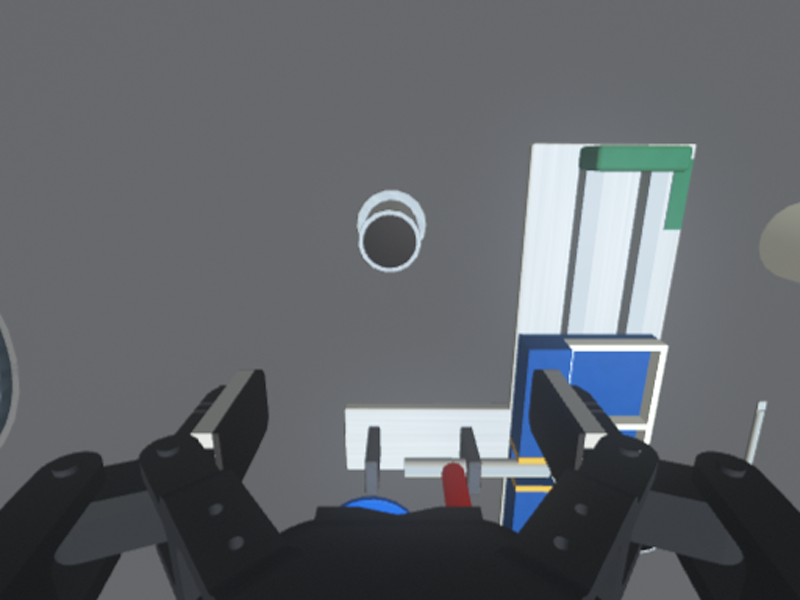

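The right stub's top is at (389,241), within 1 mm of the estimate. I grasp it.

Run:
```python
from h import *
plan([(448,139.6,110,.082,.7,40),(448,139.6,37,.082,.7,25),('w',2,.7),('w',5,-1),(448,139.6,200,.082,-1,34)])
print()
plan([(606,42,200,.082,-1,40),(616.5,40.1,125,.082,-1,30),('w',2,-1)],start=(448.5,139.6,201,.082))
```

```text
at [454.5 114.8 197.5] 0.082 grip 85.3 F [-0.8  0.5  0.1] t 18.1
[0.008, -0.001, 0.029, 0, 0, 0, 0.7, 0.009, -0.002, 0.029, 0, 0, 0, 0.7, 0.0083, -0.0015, 0.0295, 0, 0, 0, 0.7, 0, 0, 0.024, 0, 0, 0, 0.7, 0, 0, 0.025, 0, 0, 0, 0.7]
[0, 0, 0.024, 0, 0, 0, 0.7, 0, 0, 0, 0, 0, 0, 0.7, 0, 0, 0, 0, 0, 0, 0.7, 0, 0, 0, 0, 0, 0, -1, 0, 0, 0, 0, 0, 0, -1]
[0, 0, 0, 0, 0, 0, -1, 0, 0, 0, 0, 0, 0, -1, 0, 0, 0, 0, 0, 0, -1, 0, 0, -0.033, 0, 0, 0, -1, 0, 0, -0.032, 0, 0, 0, -1]
[0, 0, -0.033, 0, 0, 0, -1, 0, 0, -0.032, 0, 0, 0, -1, 0, 0, -0.033, 0, 0, 0, -1, 0, 0, 0, 0, 0, 0, -1, 0, 0, 0, 0, 0, 0, -1]

[-0.022, 0.03, 0, 0, 0, 0, -1, -0.022, 0.03, 0, 0, 0, 0, -1, -0.022, 0.029, 0.001, 0, 0, 0, -1, -0.022, 0.03, 0, 0, 0, 0, -1, -0.0222, 0.03, 0, 0, 0, 0, -1]
[-0.001, 0.003, 0.025, 0, 0, 0, -1, -0.001, 0.004, 0.025, 0, 0, 0, -1, -0.0007, 0.0033, 0.025, 0, 0, 0, -1, 0, 0, 0, 0, 0, 0, -1, 0, 0, 0, 0, 0, 0, -1]
```

{"fn": "step_arm", "kwargs": {
  "targets": [0.008,-0.001,0.029,0,0,0,0.7,0.009,-0.002,0.029,0,0,0,0.7,0.0083,-0.0015,0.0295,0,0,0,0.7,0,0,0.024,0,0,0,0.7,0,0,0.025,0,0,0,0.7]
}}

```text
t: 18.73
position: [447.8, 139.9, 60.3]
ee_rot: [2.128, 2.311, 0.0]
contact_force: [0.3, -0.3, -0.1]
grip_width: 72.7
```

{"fn": "step_arm", "kwargs": {
  "targets": [0,0,0.024,0,0,0,0.7,0,0,0,0,0,0,0.7,0,0,0,0,0,0,0.7,0,0,0,0,0,0,-1,0,0,0,0,0,0,-1]
}}

```text
t: 19.35
position: [448.2, 140.0, 37.8]
ee_rot: [2.128, 2.311, 0.001]
contact_force: [-0.6, -0.5, 12.2]
grip_width: 36.8
```

{"fn": "step_arm", "kwargs": {
  "targets": [0,0,0,0,0,0,-1,0,0,0,0,0,0,-1,0,0,0,0,0,0,-1,0,0,-0.033,0,0,0,-1,0,0,-0.032,0,0,0,-1]
}}

```text
t: 19.98
position: [447.4, 139.7, 103.0]
ee_rot: [-2.128, -2.311, 0.001]
contact_force: [0.4, 0.3, -3.1]
grip_width: 37.2
```

{"fn": "step_arm", "kwargs": {
  "targets": [0,0,-0.033,0,0,0,-1,0,0,-0.032,0,0,0,-1,0,0,-0.033,0,0,0,-1,0,0,0,0,0,0,-1,0,0,0,0,0,0,-1]
}}

```text
t: 20.6
position: [447.5, 139.7, 199.4]
ee_rot: [-2.128, -2.311, 0.001]
contact_force: [0.1, -0.4, -3.2]
grip_width: 37.0
```

{"fn": "step_arm", "kwargs": {
  "targets": [-0.022,0.03,0,0,0,0,-1,-0.022,0.03,0,0,0,0,-1,-0.022,0.029,0.001,0,0,0,-1,-0.022,0.03,0,0,0,0,-1,-0.022,0.03,0,0,0,0,-1]
}}

```text
t: 21.22
position: [605.7, 41.7, 197.5]
ee_rot: [-2.127, -2.31, 0.002]
contact_force: [0.4, 1.0, -2.1]
grip_width: 37.2
```

{"fn": "step_arm", "kwargs": {
  "targets": [-0.001,0.003,0.025,0,0,0,-1,-0.001,0.004,0.025,0,0,0,-1,-0.0005,0.0035,0.025,0,0,0,-1,0,0,0,0,0,0,-1,0,0,0,0,0,0,-1]
}}

```text
t: 21.85
position: [615.9, 40.9, 124.5]
ee_rot: [-2.128, -2.311, 0.0]
contact_force: [0.3, -0.2, -2.3]
grip_width: 36.9
```

Run:
```python
from h import *
plan([(616.5,40.1,80,.082,-1,25),(616.5,40.1,73,.082,-1,4),('w',1,-1)])
s=snap('wrist','w6')
cv2.imwrite('pics/w6b.png',cv2.resize(cv2.imread('pics/w6.png'),(800,600),interpolation=cv2.INTER_CUBIC))
u=np.array([-.082,.9966,0]);v=np.array([.9966,.082,0]);m=np.array([627,-87.5,0])
print(((proj(s,[m+u*(128+a)+v*b+[0,0,48] for a,b in((32,-33),(32,33),(-32,-33),(-32,33))])+.5)/.64).round(0).tolist())
```

```text
at [615.9  40.9 124.5] 0.082 grip 36.9 F [ 0.3 -0.2 -2.3] t 21.9
[0, 0, 0.022, 0, 0, 0, -1, -0.0008, 0.0005, 0.0225, 0, 0, 0, -1, 0, 0, 0.003, 0, 0, 0, -1, 0, 0, 0.004, 0, 0, 0, -1, 0, 0, 0, 0, 0, 0, -1]
[[332.0, 246.0], [465.0, 246.0], [337.0, 364.0], [460.0, 364.0]]
```

View pics/w6b.png

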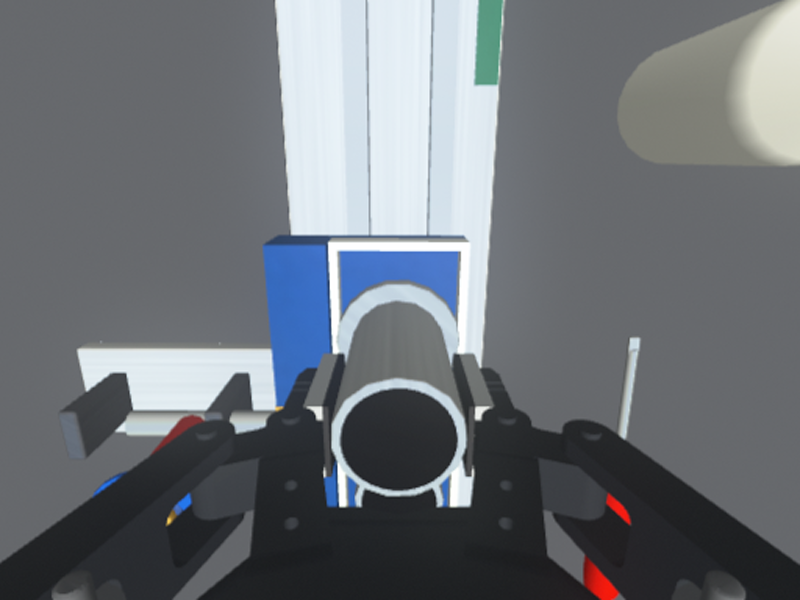

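The bay 5 rib is where predicted, at row 244. I lower the stub.

{"fn": "step_arm", "kwargs": {
  "targets": [0,0,0.022,0,0,0,-1,-0.0005,0.0005,0.022,0,0,0,-1,0,0,0.003,0,0,0,-1,0,0,0.003,0,0,0,-1,0,0,0,0,0,0,-1]
}}

```text
t: 22.52
position: [617.0, 40.4, 75.0]
ee_rot: [2.128, 2.31, 0.001]
contact_force: [0.8, -0.1, -3.0]
grip_width: 37.2
```

{"fn": "step_arm", "kwargs": {
  "targets": [0,0,0.0006,0,0,0,-1,0,0,0,0,0,0,-1,0,0,0,0,0,0,-1,0,0,0,0,0,0,-1,0,0,0,0,0,0,-1]
}}

```text
t: 23.15
position: [616.8, 40.4, 73.9]
ee_rot: [2.128, 2.311, 0.001]
contact_force: [-0.4, -1.0, 4.4]
grip_width: 36.9
```

Contact came at z = 73.9, as expected. I release and lift clear for a check.

{"fn": "step_arm", "kwargs": {
  "targets": [0,0,0,0,0,0,1,0,0,0,0,0,0,1,0,0,0,0,0,0,1,0,0,0,0,0,0,1,0,0,0,0,0,0,1]
}}

```text
t: 23.78
position: [616.5, 40.4, 73.5]
ee_rot: [-2.128, -2.311, 0.0]
contact_force: [-0.1, 0.8, 0.5]
grip_width: 85.7
```

{"fn": "step_arm", "kwargs": {
  "targets": [0,0,-0.03,0,0,0,1,0,0,-0.04,0,0,0,1,0,0,-0.04,0,0,0,1,0,0,-0.03,0,0,0,1,0,0,0,0,0,0,1]
}}

```text
t: 24.4
position: [617.7, 40.4, 215.9]
ee_rot: [2.126, 2.309, 0.005]
contact_force: [0.6, -0.0, -0.7]
grip_width: 85.4
```

Run:
```python
from h import *
plan([(509,-39,190,.082,1,45),('w',2,1)])
```

```text
at [617.7  40.4 215.9] 0.082 grip 85.4 F [ 0.6 -0.  -0.7] t 24.4
[-0.018, -0.029, 0.006, 0, 0, 0, 1, -0.017, -0.028, 0.007, 0, 0, 0, 1, -0.018, -0.029, 0.006, 0, 0, 0, 1, -0.0172, -0.0289, 0.0069, 0, 0, 0, 1, 0, 0, 0, 0, 0, 0, 1]
[0, 0, 0, 0, 0, 0, 1, 0, 0, 0, 0, 0, 0, 1, 0, 0, 0, 0, 0, 0, 1, 0, 0, 0, 0, 0, 0, 1, 0, 0, 0, 0, 0, 0, 1]
```

{"fn": "step_arm", "kwargs": {
  "targets": [-0.018,-0.029,0.006,0,0,0,1,-0.017,-0.028,0.007,0,0,0,1,-0.018,-0.029,0.006,0,0,0,1,-0.017,-0.029,0.007,0,0,0,1,0,0,0,0,0,0,1]
}}

```text
t: 25.02
position: [505.6, -39.8, 186.6]
ee_rot: [-2.129, -2.308, 0.002]
contact_force: [0.4, 0.2, 0.1]
grip_width: 85.5
```

{"fn": "step_arm", "kwargs": {
  "targets": [0,0,0,0,0,0,1,0,0,0,0,0,0,1,0,0,0,0,0,0,1,0,0,0,0,0,0,1,0,0,0,0,0,0,1]
}}

```text
t: 25.65
position: [507.8, -38.7, 187.5]
ee_rot: [-2.128, -2.311, 0.0]
contact_force: [0.1, 0.4, 0.8]
grip_width: 85.2
```

Run:
```python
from h import *
print(pose()[0]); ims=[]
for n,b in(('scene',(150,130)),('side',(180,140))):
    s=snap(n,n+'4'); ims.append(cv2.resize(cv2.imread('pics/%s4.png'%n)[b[1]:b[1]+130,b[0]:b[0]+160],None,fx=2.5,fy=2.5,interpolation=cv2.INTER_CUBIC))
w=snap('wrist','w7'); a=cv2.resize(cv2.imread('pics/w7.png')[110:260,:],(800,234*1),interpolation=cv2.INTER_CUBIC)
cv2.imwrite('pics/c4.png',np.vstack([np.hstack(ims),a]))
```

```text
[507.79638014 -38.74521027 187.46382641]
```

View pics/c4.png

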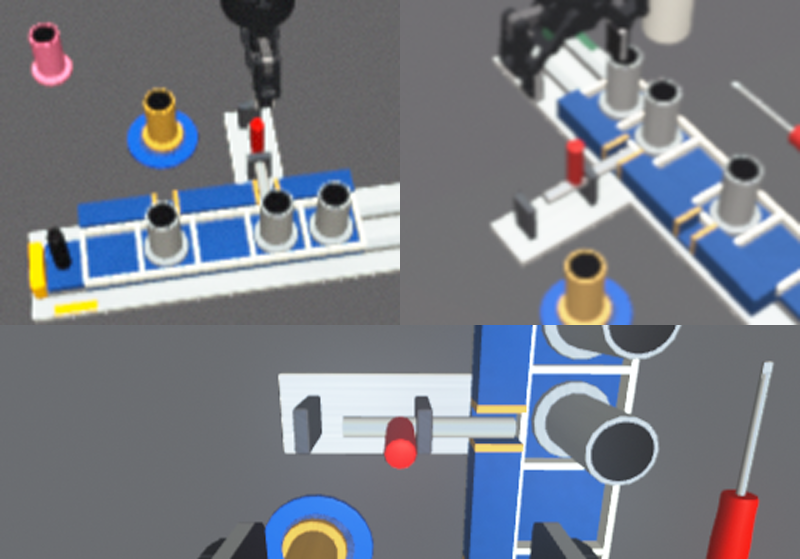

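All three stubs stand upright in bays 2, 4 and 5, and the master is on its pad. The bolt is home, with the knob top in the wrist crop at (400,455).

Run:
```python
from h import *
A,B,W=load('scene4'),load('side4'),load('w7')
c=lambda s,x,y,u,v:(s,((u+.5)/2.5+x-.5,(v+.5)/2.5+y-.5))
sh=lambda u,v:c(B,180,140,u-400,v)
for k,o in dict(master=(c(A,150,130,159,100),sh(585,265)),f1=(c(A,150,130,162,215),sh(743,169)),f4=(c(A,150,130,276,205),sh(663,93)),f5=(c(A,150,130,333,196),sh(625,61)),knob=(c(A,150,130,256,121),sh(574,144))).items():
    x,r=tri(o); d=x-[627,-87.5,36]; print(k,x.round(1),r,'tray xy',(np.round([d[0]*.9966+d[1]*.082,-d[0]*.082+d[1]*.9966],1)))
print('knob wrist',atz(W,(255.6,193.3),105))
plan([(508.5,-38,110,.082,1,40),(508.5,-38,69,.082,1,21),('w',1,1),('w',5,-1)])
```

```text
master [ 448.2 -153.8   81.1] [0.3, 0.3] tray xy [-183.7  -51.4]
f1 [ 627.1 -153.2  109.9] [0.1, 0.1] tray xy [ -5.3 -65.5]
f4 [621.1 -25.7 106.3] [0.5, 0.5] tray xy [-0.8 62. ]
f5 [614.1  38.1 104.5] [1.0, 1.0] tray xy [ -2.6 126.2]
knob [505.3 -39.5 106.4] [0.3, 0.3] tray xy [-117.4   57.8]
knob wrist [509.29024633 -38.96119317 105.        ]
at [507.7 -38.8 187.5] 0.082 grip 85.4 F [ 0.2 -0.3 -0.5] t 25.8
[0, 0, 0.039, 0, 0, 0, 1, 0.0008, 0.0009, 0.0385, 0, 0, 0, 1, 0, 0, 0.021, 0, 0, 0, 1, 0, 0, 0.02, 0, 0, 0, 1, 0, 0, 0, 0, 0, 0, 1]
[0, 0, 0, 0, 0, 0, -1, 0, 0, 0, 0, 0, 0, -1, 0, 0, 0, 0, 0, 0, -1, 0, 0, 0, 0, 0, 0, -1, 0, 0, 0, 0, 0, 0, -1]
```

{"fn": "step_arm", "kwargs": {
  "targets": [0,0,0.039,0,0,0,1,0,0,0.0385,0,0,0,1,0,0,0.021,0,0,0,1,0,0,0.02,0,0,0,1,0,0,0,0,0,0,1]
}}

```text
t: 26.42
position: [506.7, -38.8, 68.0]
ee_rot: [-2.127, -2.31, 0.002]
contact_force: [-0.1, -0.3, 0.4]
grip_width: 85.5
```

{"fn": "step_arm", "kwargs": {
  "targets": [0,0,0,0,0,0,-1,0,0,0,0,0,0,-1,0,0,0,0,0,0,-1,0,0,0,0,0,0,-1,0,0,0,0,0,0,-1]
}}

```text
t: 27.05
position: [508.0, -38.9, 69.5]
ee_rot: [2.128, 2.311, 0.001]
contact_force: [-1.3, 0.3, 5.1]
grip_width: 16.9
```

{"fn": "step_arm", "kwargs": {
  "targets": [0,0,0,0,0,0,-1,0,0,0,0,0,0,-1,0,0,0,0,0,0,-1,0,0,0,0,0,0,-1,0,0,0,0,0,0,-1]
}}

```text
t: 27.68
position: [508.0, -38.8, 69.5]
ee_rot: [2.128, 2.311, 0.001]
contact_force: [-1.5, -0.2, 6.2]
grip_width: 16.9
```

{"fn": "step_arm", "kwargs": {
  "targets": [0,-0.007,0,0,0,0,-1,0,-0.008,0,0,0,0,-1,0,-0.008,0,0,0,0,-1,0,-0.008,0,0,0,0,-1,0,-0.005,0,0,0,0,-1]
}}

```text
t: 28.3
position: [471.7, -41.7, 69.5]
ee_rot: [2.128, 2.31, 0.002]
contact_force: [4.0, 1.9, 4.6]
grip_width: 16.8
```

{"fn": "step_arm", "kwargs": {
  "targets": [0,-0.001,0,0,0,0,-1,0,-0.001,0,0,0,0,-1,0,-0.001,0,0,0,0,-1,0,0,0,0,0,0,-1,0,0,0,0,0,0,-1]
}}

```text
t: 28.92
position: [468.9, -42.0, 69.4]
ee_rot: [2.128, 2.311, 0.001]
contact_force: [2.6, 1.7, 8.3]
grip_width: 16.8
```

Drawn back 39 mm so far. I keep pulling until it meets the stop.

{"fn": "step_arm", "kwargs": {
  "targets": [0,-0.001,0,0,0,0,-1,0,-0.001,0,0,0,0,-1,0,0,0,0,0,0,-1,0,0,0,0,0,0,-1,0,0,0,0,0,0,-1]
}}

```text
t: 29.55
position: [467.0, -42.1, 69.5]
ee_rot: [2.128, 2.311, 0.002]
contact_force: [3.6, 2.6, 7.0]
grip_width: 16.9
```

{"fn": "step_arm", "kwargs": {
  "targets": [0,-0.001,0,0,0,0,-1,0,0,0,0,0,0,-1,0,0,0,0,0,0,-1,0,0,0,0,0,0,-1,0,0,0,0,0,0,-1]
}}

```text
t: 30.18
position: [466.9, -42.2, 69.5]
ee_rot: [2.127, 2.31, 0.003]
contact_force: [10.6, 2.4, 1.5]
grip_width: 16.9
```

The bolt is fully back, at the stop after 41 mm. I release, lift and go to the post.

Run:
```python
from h import *
plan([('w',4,1),(467,-42.2,200,.082,1,35),(639,-272.3,190,.082,1,45),(639,-272.3,150,.082,1,20),('w',2,1)])
```

```text
at [466.9 -42.2  69.5] 0.082 grip 16.9 F [10.6  2.4  1.5] t 30.2
[0, 0, 0, 0, 0, 0, 1, 0, 0, 0, 0, 0, 0, 1, 0, 0, 0, 0, 0, 0, 1, 0, 0, 0, 0, 0, 0, 1, 0, 0, -0.033, 0, 0, 0, 1]
[0, 0, -0.032, 0, 0, 0, 1, 0, 0, -0.033, 0, 0, 0, 1, 0, 0.0001, -0.0325, 0, 0, 0, 1, -0.035, 0.022, 0.001, 0, 0, 0, 1, -0.035, 0.022, 0.002, 0, 0, 0, 1]
[-0.034, 0.021, 0.001, 0, 0, 0, 1, -0.035, 0.022, 0.002, 0, 0, 0, 1, -0.035, 0.022, 0.001, 0, 0, 0, 1, -0.035, 0.022, 0.002, 0, 0, 0, 1, -0.0345, 0.0215, 0.001, 0, 0, 0, 1]
[0, 0, 0.013, 0, 0, 0, 1, 0, 0, 0.014, 0, 0, 0, 1, 0, 0, 0.013, 0, 0, 0, 1, 0, 0, 0, 0, 0, 0, 1, 0, 0, 0, 0, 0, 0, 1]
```

{"fn": "step_arm", "kwargs": {
  "targets": [0,0,0,0,0,0,1,0,0,0,0,0,0,1,0,0,0,0,0,0,1,0,0,0,0,0,0,1,0,0,-0.033,0,0,0,1],
  "newtons": 70
}}

```text
t: 30.8
position: [464.2, -42.2, 100.7]
ee_rot: [-2.126, -2.309, 0.004]
contact_force: [0.3, 0.3, 0.3]
grip_width: 85.5
```

{"fn": "step_arm", "kwargs": {
  "targets": [0,0,-0.032,0,0,0,1,0,0,-0.033,0,0,0,1,0,0,-0.0325,0,0,0,1,-0.035,0.022,0.001,0,0,0,1,-0.035,0.022,0.002,0,0,0,1]
}}

```text
t: 31.42
position: [516.3, -109.2, 197.1]
ee_rot: [2.126, 2.311, 0.001]
contact_force: [1.1, 0.1, 0.3]
grip_width: 85.4
```

{"fn": "step_arm", "kwargs": {
  "targets": [-0.034,0.021,0.001,0,0,0,1,-0.035,0.022,0.002,0,0,0,1,-0.035,0.022,0.001,0,0,0,1,-0.035,0.022,0.002,0,0,0,1,-0.0345,0.0215,0.001,0,0,0,1]
}}

```text
t: 32.05
position: [638.4, -273.5, 189.2]
ee_rot: [-2.128, -2.311, 0.0]
contact_force: [0.6, 0.5, 0.6]
grip_width: 85.6
```

{"fn": "step_arm", "kwargs": {
  "targets": [0,0,0.013,0,0,0,1,0,0,0.014,0,0,0,1,0,0,0.013,0,0,0,1,0,0,0,0,0,0,1,0,0,0,0,0,0,1]
}}

```text
t: 32.67
position: [637.8, -272.1, 150.2]
ee_rot: [2.127, 2.311, 0.0]
contact_force: [0.3, -0.8, -0.4]
grip_width: 85.8
```

Run:
```python
from h import *
s=snap('wrist','w8');snap('scene','scene5')
for f in('scene5',):
    d=cv2.absdiff(cv2.imread('pics/scene5.png'),cv2.imread('pics/scene4.png')).max(2)
    print('master',d[160:198,203:228].mean(),'f1',d[208:238,207:227].mean(),'f4',d[205:230,250:270].mean(),'f5',d[200:226,274:294].mean(),'knob',d[175:200,245:262].mean())
print('post expect',((proj(s,[[638.5,-272.4,105]])+.5)/.64))
plan([(639,-272.3,69,.082,1,20),('w',2,1),('w',6,-1)])
cv2.imwrite('pics/w8b.png',cv2.resize(cv2.imread('pics/w8.png'),(640,480),interpolation=cv2.INTER_CUBIC))
```

```text
master 3.871578947368421 f1 3.885 f4 5.832 f5 3.7384615384615385 knob 38.82823529411765
post expect [[398.34650189 328.77494275]]
at [ 638.1 -272.4  150.3] 0.083 grip 85.2 F [0.8 0.3 0.1] t 32.8
[0, 0, 0.016, 0, 0, 0, 1, 0, 0, 0.017, 0, 0, 0, 1, 0, 0.001, 0.016, 0, 0, 0, 1, 0, 0, 0.016, 0, 0, 0, 1, 0, -0.0001, 0.0163, 0, 0, 0, 1]
[0, 0, 0, 0, 0, 0, 1, 0, 0, 0, 0, 0, 0, 1, 0, 0, 0, 0, 0, 0, -1, 0, 0, 0, 0, 0, 0, -1, 0, 0, 0, 0, 0, 0, -1]
[0, 0, 0, 0, 0, 0, -1, 0, 0, 0, 0, 0, 0, -1, 0, 0, 0, 0, 0, 0, -1, 0, 0, 0, 0, 0, 0, -1, 0, 0, 0, 0, 0, 0, -1]
```

View pics/w8b.png

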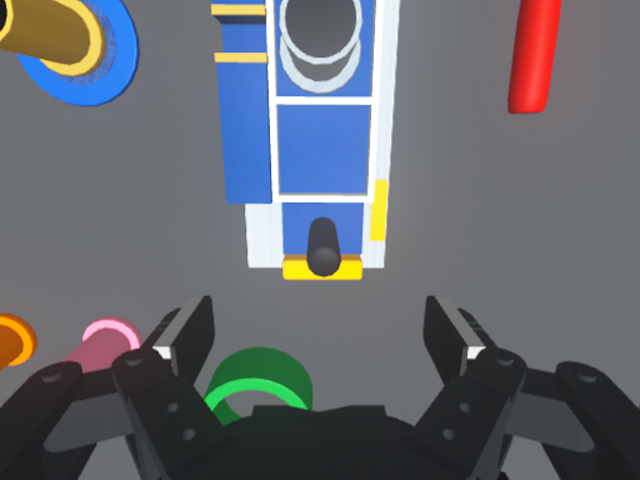

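The post top is at (324,262), about 3 mm further in x than expected, so I use x ≈ 641.

{"fn": "step_arm", "kwargs": {
  "targets": [0,0.0025,0.016,0,0,0,1,0,0,0.017,0,0,0,1,0,0,0.016,0,0,0,1,0,0,0.016,0,0,0,1,0,0,0.016,0,0,0,1]
}}

```text
t: 33.4
position: [640.3, -272.2, 67.3]
ee_rot: [-2.128, -2.311, 0.0]
contact_force: [-0.3, -0.3, -0.8]
grip_width: 85.5
```

{"fn": "step_arm", "kwargs": {
  "targets": [0,0,0,0,0,0,1,0,0,0,0,0,0,1,0,0,0,0,0,0,-1,0,0,0,0,0,0,-1,0,0,0,0,0,0,-1]
}}

```text
t: 34.02
position: [640.4, -272.3, 68.7]
ee_rot: [2.128, 2.311, 0.0]
contact_force: [0.1, -0.6, -0.5]
grip_width: 32.4
```

{"fn": "step_arm", "kwargs": {
  "targets": [0,0,0,0,0,0,-1,0,0,0,0,0,0,-1,0,0,0,0,0,0,-1,0,0,0,0,0,0,-1,0,0,0,0,0,0,-1]
}}

```text
t: 34.65
position: [640.7, -272.3, 68.8]
ee_rot: [2.128, 2.311, 0.001]
contact_force: [3.7, 1.3, 5.4]
grip_width: 18.5
```

{"fn": "step_arm", "kwargs": {
  "targets": [0.003,0,0,0,0,0,-1,0.006,0,0,0,0,0,-1,0.009,0,0,0,0,0,-1,0.009,0,0,0,0,0,-1,0.009,0,0,0,0,0,-1]
}}

```text
t: 35.28
position: [637.9, -236.8, 68.9]
ee_rot: [2.127, 2.309, -0.0]
contact_force: [5.6, -4.0, 2.9]
grip_width: 18.7
```

{"fn": "step_arm", "kwargs": {
  "targets": [0.009,0,0,0,0,0,-1,0.009,0,0,0,0,0,-1,0.009,0,0,0,0,0,-1,0.009,0,0,0,0,0,-1,0.009,0,0,0,0,0,-1]
}}

```text
t: 35.9
position: [634.4, -191.9, 68.9]
ee_rot: [2.127, 2.309, 0.0]
contact_force: [6.4, -3.3, 1.6]
grip_width: 18.2
```

{"fn": "step_arm", "kwargs": {
  "targets": [0.009,0,0,0,0,0,-1,0.009,0,0,0,0,0,-1,0.008,0,0,0,0,0,-1,0.005,0,0,0,0,0,-1,0.003,0,0,0,0,0,-1]
}}

```text
t: 36.52
position: [631.6, -158.0, 68.9]
ee_rot: [2.127, 2.309, 0.0]
contact_force: [7.1, -3.6, 1.3]
grip_width: 18.1
```

{"fn": "step_arm", "kwargs": {
  "targets": [0.002,0,0,0,0,0,-1,0.001,0,0,0,0,0,-1,0.001,0,0,0,0,0,-1,0,0,0,0,0,0,-1,0,0,0,0,0,0,-1]
}}

```text
t: 37.15
position: [631.4, -154.3, 68.9]
ee_rot: [2.127, 2.309, 0.0]
contact_force: [6.2, -3.9, 1.1]
grip_width: 18.5
```

{"fn": "step_arm", "kwargs": {
  "targets": [0.001,0,0,0,0,0,-1,0.001,0,0,0,0,0,-1,0.0005,0,0,0,0,0,-1,0,0,0,0,0,0,-1,0,0,0,0,0,0,-1]
}}

```text
t: 37.78
position: [631.4, -154.3, 68.9]
ee_rot: [2.127, 2.305, -0.004]
contact_force: [9.4, -21.8, -1.5]
grip_width: 18.0
```

The shuttle is against the stop at -22 N. I release, lift and return to the knob.

{"fn": "step_arm", "kwargs": {
  "targets": [0,0,0,0,0,0,1,0,0,0,0,0,0,1,0,0,0,0,0,0,1,0,0,0,0,0,0,1,0,0,0,0,0,0,1]
}}

```text
t: 38.4
position: [630.3, -151.0, 68.5]
ee_rot: [-2.128, -2.311, 0.0]
contact_force: [0.1, -0.0, -1.2]
grip_width: 85.8
```

{"fn": "step_arm", "kwargs": {
  "targets": [0,0,-0.03,0,0,0,1,0,0,-0.035,0,0,0,1,0,0,-0.035,0,0,0,1,0,0,-0.03,0,0,0,1,0,0,0,0,0,0,1]
}}

```text
t: 39.02
position: [631.5, -151.4, 201.0]
ee_rot: [2.126, 2.308, 0.003]
contact_force: [0.7, -0.2, 0.4]
grip_width: 85.4
```

Run:
```python
from h import *
plan([(467.5,-42,190,.082,1,45),(467.5,-42,120,.082,1,30),('w',2,1)])
snap('scene','scene6');snap('side','side6');snap('wrist','w9')
a=cv2.resize(cv2.imread('pics/scene6.png')[130:270,145:365],None,fx=3.6,fy=3.6,interpolation=cv2.INTER_CUBIC)
cv2.imwrite('pics/s6.png',a)
```

```text
at [ 631.5 -151.4  201. ] 0.082 grip 85.4 F [ 0.7 -0.2  0.4] t 39.0
[0.025, -0.031, 0.002, 0, 0, 0, 1, 0.024, -0.031, 0.002, 0, 0, 0, 1, 0.025, -0.031, 0.003, 0, 0, 0, 1, 0.024, -0.031, 0.002, 0, 0, 0, 1, 0.0245, -0.0304, 0.002, 0, 0, 0, 1]
[0, 0, 0.023, 0, 0, 0, 1, 0, 0, 0.024, 0, 0, 0, 1, 0, 0, 0.023, 0, 0, 0, 1, 0, 0, 0, 0, 0, 0, 1, 0, 0, 0, 0, 0, 0, 1]
```

View pics/s6.png

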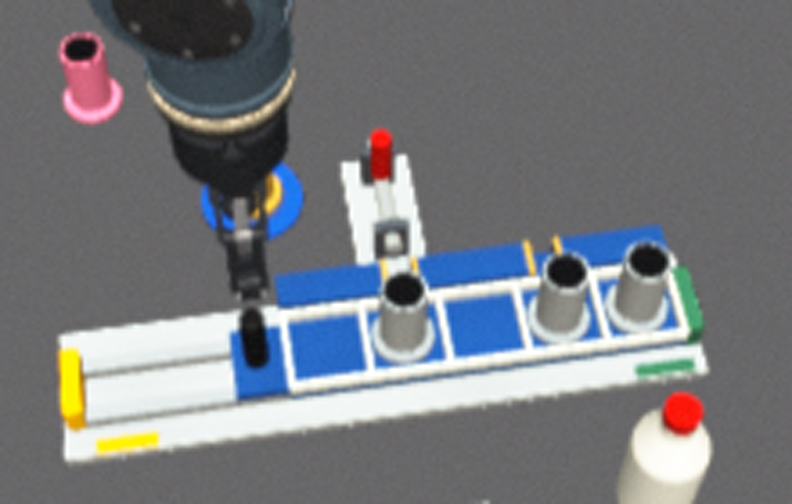

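The tray touches the green stop near (690,305), the stubs are upright, and the insp notch is in line with the bolt. Next comes the knob.

{"fn": "step_arm", "kwargs": {
  "targets": [0.025,-0.031,0.002,0,0,0,1,0.024,-0.031,0.002,0,0,0,1,0.025,-0.031,0.003,0,0,0,1,0.024,-0.031,0.002,0,0,0,1,0.0245,-0.0305,0.002,0,0,0,1],
  "newtons": 40
}}

```text
t: 39.8
position: [464.5, -41.1, 186.4]
ee_rot: [-2.127, -2.31, 0.002]
contact_force: [-0.5, 1.3, 0.8]
grip_width: 85.3
```

{"fn": "step_arm", "kwargs": {
  "targets": [0,0,0.023,0,0,0,1,0,0,0.024,0,0,0,1,0,0,0.023,0,0,0,1,0,0,0,0,0,0,1,0,0,0,0,0,0,1]
}}

```text
t: 40.42
position: [466.3, -41.7, 117.9]
ee_rot: [-2.128, -2.311, 0.0]
contact_force: [-0.3, -0.7, 0.7]
grip_width: 85.5
```

Run:
```python
from h import *
plan([(467,-42,69,.082,1,20),('w',2,1),('w',7,-1)])
```

```text
at [466.3 -41.7 117.9] 0.082 grip 85.5 F [-0.3 -0.7  0.7] t 40.4
[0, 0, 0.016, 0, 0, 0, 1, 0, 0, 0.017, 0, 0, 0, 1, -0.0003, 0.0006, 0.0159, 0, 0, 0, 1, 0, 0, 0, 0, 0, 0, 1, 0, 0, 0, 0, 0, 0, 1]
[0, 0, 0, 0, 0, 0, -1, 0, 0, 0, 0, 0, 0, -1, 0, 0, 0, 0, 0, 0, -1, 0, 0, 0, 0, 0, 0, -1, 0, 0, 0, 0, 0, 0, -1]
[0, 0, 0, 0, 0, 0, -1, 0, 0, 0, 0, 0, 0, -1, 0, 0, 0, 0, 0, 0, -1, 0, 0, 0, 0, 0, 0, -1, 0, 0, 0, 0, 0, 0, -1]
```

{"fn": "step_arm", "kwargs": {
  "targets": [0,0,0.016,0,0,0,1,0,0,0.017,0,0,0,1,0,0.0005,0.016,0,0,0,1,0,0,0,0,0,0,1,0,0,0,0,0,0,1]
}}

```text
t: 41.05
position: [467.4, -41.8, 69.5]
ee_rot: [2.128, 2.31, 0.001]
contact_force: [0.6, -0.1, 0.4]
grip_width: 85.4
```

{"fn": "step_arm", "kwargs": {
  "targets": [0,0,0,0,0,0,-1,0,0,0,0,0,0,-1,0,0,0,0,0,0,-1,0,0,0,0,0,0,-1,0,0,0,0,0,0,-1]
}}

```text
t: 41.68
position: [467.0, -41.7, 68.7]
ee_rot: [2.128, 2.311, 0.0]
contact_force: [0.5, 0.8, 4.2]
grip_width: 17.2
```

{"fn": "step_arm", "kwargs": {
  "targets": [0,0,0,0,0,0,-1,0,0,0,0,0,0,-1,0,0,0,0,0,0,-1,0,0,0,0,0,0,-1,0,0,0,0,0,0,-1]
}}

```text
t: 42.3
position: [467.0, -41.7, 68.7]
ee_rot: [2.128, 2.311, 0.0]
contact_force: [0.2, 0.6, 4.7]
grip_width: 16.9
```

{"fn": "step_arm", "kwargs": {
  "targets": [0,0.005,0,0,0,0,-1,0,0.007,0,0,0,0,-1,0,0.007,0,0,0,0,-1,0,0.004,0,0,0,0,-1,0,0,0,0,0,0,-1]
}}

```text
t: 42.92
position: [490.0, -39.9, 68.7]
ee_rot: [2.128, 2.311, 0.0]
contact_force: [-0.4, -0.2, 6.2]
grip_width: 16.7
```

Past the bar face with no resistance, so the bolt is in the notch. I go on.

{"fn": "step_arm", "kwargs": {
  "targets": [0,0.005,0,0,0,0,-1,0,0.005,0,0,0,0,-1,0,0.004,0,0,0,0,-1,0,0.002,0,0,0,0,-1,0,0,0,0,0,0,-1]
}}

```text
t: 43.55
position: [505.7, -38.6, 68.7]
ee_rot: [2.128, 2.311, -0.0]
contact_force: [-2.0, -0.8, 7.4]
grip_width: 17.4
```

{"fn": "step_arm", "kwargs": {
  "targets": [0,0.001,0,0,0,0,-1,0,0.001,0,0,0,0,-1,0,0.001,0,0,0,0,-1,0,0,0,0,0,0,-1,0,0,0,0,0,0,-1]
}}

```text
t: 44.18
position: [508.5, -38.4, 68.6]
ee_rot: [2.128, 2.311, -0.001]
contact_force: [-3.0, -0.7, 8.2]
grip_width: 16.8
```

{"fn": "step_arm", "kwargs": {
  "targets": [0,0.001,0,0,0,0,-1,0,0.0005,0,0,0,0,-1,0,0,0,0,0,0,-1,0,0,0,0,0,0,-1,0,0,0,0,0,0,-1]
}}

```text
t: 44.8
position: [509.0, -38.4, 68.6]
ee_rot: [-2.128, -2.31, 0.002]
contact_force: [-10.7, -2.4, 14.5]
grip_width: 16.9
```

The bolt is at its stop, 42 mm from drawn back. I release, lift, retreat and check.

{"fn": "step_arm", "kwargs": {
  "targets": [0,0,0,0,0,0,1,0,0,0,0,0,0,1,0,0,0,0,0,0,1,0,0,0,0,0,0,1,0,0,0,0,0,0,1]
}}

```text
t: 45.42
position: [510.2, -38.1, 68.5]
ee_rot: [-2.128, -2.311, -0.0]
contact_force: [-0.9, -0.2, -0.9]
grip_width: 85.4
```

{"fn": "step_arm", "kwargs": {
  "targets": [0,0,-0.03,0,0,0,1,0,0,-0.04,0,0,0,1,0,0,-0.04,0,0,0,1,0,0,-0.04,0,0,0,1,0,0,-0.03,0,0,0,1]
}}

```text
t: 46.05
position: [510.3, -38.1, 250.3]
ee_rot: [2.127, 2.31, 0.001]
contact_force: [0.2, 0.7, 0.1]
grip_width: 85.6
```

{"fn": "step_arm", "kwargs": {
  "targets": [0.04,-0.02,0,0,0,0,1,0.04,-0.02,0,0,0,0,1,0.04,-0.02,0,0,0,0,1,0.04,-0.02,0,0,0,0,1,0.04,0,0,0,0,0,1]
}}

```text
t: 46.68
position: [412.8, 155.6, 248.9]
ee_rot: [2.128, 2.311, 0.001]
contact_force: [1.8, -1.3, 0.4]
grip_width: 85.8
```

Run:
```python
from h import *
ims=[]
for n,b in(('scene',(150,130)),('side',(180,130))):
    s=snap(n,n+'7'); ims.append(cv2.resize(cv2.imread('pics/%s7.png'%n)[b[1]:b[1]+170,b[0]:b[0]+200],None,fx=2,fy=3,interpolation=cv2.INTER_CUBIC))
cv2.imwrite('pics/c7.png',np.hstack(ims)); p=pose();print(p[0],p[2]['t'])
```

```text
[413.37451328 157.3212836  248.56779457] 46.775
```

View pics/c7.png

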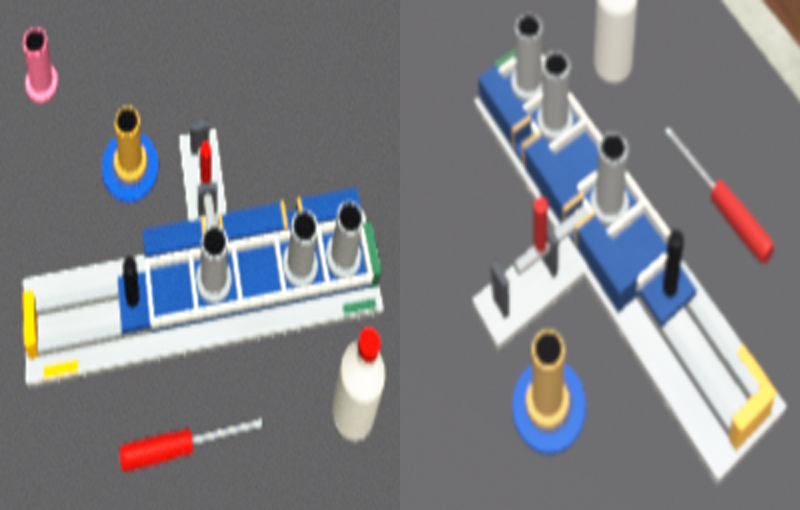

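Everything is in place in both views, so I hand in.

```bash
python3 -c "
from h import *
print(robot.job_done())"
```

```text
the job is handed in; nothing more can be done
None
```

The job is done and handed in at about 47 s of the 210 s allowed; the hand-in gives no verdict.

**What I did:** I moved the master from bay 4 to its pad. I stood both bench stubs in bays 4 and 5, with fit1 left in bay 2; only two stubs were on the bench. I then drew the bolt back to its stop, about 41 mm, and slid the shuttle until it met the green stop. Last, I pushed the bolt home to its stop, about 42 mm.

**Last checks:**
- **Stubs:** the last scene and side views show all three upright in their bays.
- **Master:** the same views show it upright on its pad. Triangulated before the bolt work, it was about 2 mm off the pad's centre.
- **Shuttle and bolt:** the tray is against the green stop and the bolt is in the notch.
- **Bystanders:** the bottle and screwdriver look undisturbed. The tape was outside the final crop; it was last seen in place just before I gripped the post, and the arm never came low near it.

**What disagreed:**
- The wrist camera and the fixed cameras differed by 2 to 6 mm in x, the most at the knob. I used values in between.
- The hand moved about 118.4 mm while sliding the shuttle, against 120 mm nominal. It then pressed the stop at about 22 N, so I put the difference down to slip in the grip.
- The master met its pad 2 to 3 mm lower than predicted, and I briefly pressed it at about 50 N before backing off.

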